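# Pack the bronze axe head and tuck the finds box shut

## Task

Lay the bronze axe head in the roomy empty compartment of the grey finds box. Then close the box properly: fold the springy tab at the lid's free edge and press the lid down so that the tab goes inside the front rim and clicks under its lip, and the lid stays fully shut on its own. Be gentle with the box, and leave the bronze ring and the small bowl where they are.

Things in the scene. Friction and masses are not known exactly. Their poses are not given: they have to be found in the camera images.
- box: the grey finds box, fixed, 170 (x) x 230 (y) x 80 mm high; origin under its centre, x axis from the front wall to the hinge side, z up. Walls 4 mm; the front wall from x = -83 (outer face) to -79 mm. The lid's hinge axis lies along y at x = +83, z = 84.5 mm. All numbers in mm from the origin
- box_cell (a point): centre of the floor of the roomy empty compartment, axes as the box. Its foam floor, 14 mm above the table, is 158 (x) x 154 mm (y). On its -y side a divider 20 mm high above the foam parts it from a narrow compartment that already holds a bronze spearhead
- box_lip (a point): middle of the lower inner edge of the lip inside the front rim, axes as the box. The lip runs 55 mm to either side along y; its top slopes inward and down from the rim (14.5 mm higher and 8.5 mm to -x) to this edge, and its flat underside is at this height, 65.5 mm above the table
- lid_hinge (a point): middle of the lid's hinge axis; axes of the lid: -x from the hinge to the free edge, z out of the lid's outer face (up when shut)
- lid_edge (a point): middle of the lid's free edge, 150 mm from the hinge axis, at mid-thickness; the tab's crease lies here, along y. The lid is 230 mm wide and 5 mm thick
- tab_tip (a point): middle of the tip edge of the tab, 45 mm from the crease. The tab is 90 mm wide, 4 mm thick, with a 4 mm ridge across its outer face about 21 to 29 mm from the crease, which catches under the lip when the lid is shut
- lid (a joint): lid angle, rad: 0 shut, 1.57 upright, at most 2.0 (leaning back). The stiff hinge stays where it is left from about 0.45 to 1.85 (1 to 2 N at the free edge moves it) but is springy: pushed lower and let go, the lid lifts again to about 0.4 unless the tab has caught. Some 8 N near the free edge clicks it home; then it stays at about 0.015
- tab (a joint): tab fold, rad: 0 in the plane of the lid, 1.57 square to it (down into the box when the lid is shut), at most 2.5. Springy crease: stays where left from about 0.6 to 1.6; folded well past that it springs back to 1.6 to 1.7, which is right for closing. Below about 1.45 the tab comes down outside the front rim, not inside. 1 to 2 N at the tip folds it
- axe_center (a point): centre of the bronze axe head: 100 mm long (x; flared cutting end, 46 mm wide, at +x), its straight butt 28 mm wide (y) from x = -50 to +20 mm, 16 mm thick, 0.24 kg, lying flat on a white foam pad (120 x 80 x 30 mm high); the point is half-way up, 8 mm above the pad
- bangle: a bronze ring, 72 mm across, 14 mm high, on a foam pad; a bystander. Origin under its centre
- bowl: a small bronze bowl, 68 mm across, 35 mm high, on a foam pad; a bystander. Origin under its centre
Mind the look-alikes: they are no part of the job. What is shaped like the part that bears axe_center but blue is not meant.

How it is judged:
By the outcome, as a careful person would: the job done as asked, in the order asked, and still so for the second after the job is handed in, with the robot touching nothing.
It also fails if it takes over 58 s, if anything falls off the work surface, if the arm or the gripper's body presses on something with over 40 N, if the wrist force passes 120 N, or if a joint passes its speed limit or range.

## Robot

A 6-joint arm with a two-finger parallel gripper is mounted at the origin on the work surface. World frame = base frame: x ahead of the robot, y to its left, z up, the work surface at z = 0. Lengths are in m, angles in rad, forces in N, time in s.
With the tool pointing down it reaches from about 0.35 to 0.8 m from the base axis. Payload 7.3 kg.
Tool frame: the origin (TCP) lies at the very end of the fingers, on their centre line; the grasp point (between the pads) lies 19 mm behind it; y points along the fingers, z is the direction in which the jaws open and shut, and the axes are right-handed (so a half turn about y gives the same grasp; the last joint's range is limited). The gripper opens to 85 mm and grips with 20 to 120 N. Pads are 22 mm wide; open, the fingers measure 114 mm over their backs; the gripper's body (76 mm by 85 mm) begins 54 mm behind the grasp point. The pads swing forward as they close: fully open they stand 13 mm farther back than shut.
Start: joints at [-1.312, 0.342, 1.524, -0, 1.275, -0.146], TCP at [0.207, -0.483, 0.231] pointing down, gripper open.
Joint ranges: [-2.53, 2.53], [-0.77, 2.02], [0.04, 2.7], [-1, 4.14], [0.28, 2.66], [-3.11, 3.11]. Speed limits (rad/s): [2.57, 2.57, 3.14, 3.14, 3.14, 3.14].

## Interface

Orientations are given as a unit quaternion [w, x, y, z].
In Python, from station import readout, imaging, ticket gives the robot as it stands.
- The arm moves only by the shell command python3 -m handwheel 'ROWS'. ROWS is a JSON object of lists of equal length, an entry for each row: "offset": the shift along the tool's x, y, z in cm, a list of three; "delta_rot": the turn, a rotation vector about the tool's x, y, z in rad, a list of three; "gripper": the gripper command: -1 is shut, 1 is fully open, values between are in proportion. A call has 1 to 5 rows; each row shifts and turns the commanded pose from where the row before left it, along the tool's axes as they then stand; what a row does not reach is not made up. A row lasts 1/8 s, in which the tool goes at most 62.5 mm and 10.7 degrees, less where a joint would pass 70% of its speed; a pose out of reach is approached as far as the arm can. A call is refused whole if a number of a shift passes 6.25 or a number of a turn 0.188, either way. A call with a gripper value outside its range is refused whole. The fingers move at their own pace and stop on an object; the grip force is fixed at half the most. Time passes only in rows, so rows that do not move let the fingers close. It gives the time, the measured TCP pose, the force and the opening at its end, in the units of the state.
- readout.get_state(): the state, without advancing time (a new reading comes with each control period).
- imaging.read_camera(name): name is "side" or "top"; returns the picture (420x560x3 uint8, red, green, blue); there is no depth.
- imaging.camera_params(name): a dict with "fx", "fy", "cx", "cy" (pixels), "k1" (the pictures are not rectified: a ray, as slopes to the right and down, at radius r is drawn at 1 + k1 r^2 times it, then the intrinsics apply), "rvec" (rotation vector, rad) and "tvec" (3), from world to camera coordinates, as OpenCV has them. Camera axes: x right, y down, z forward; pixel columns grow to the right and rows downward; lengths in m; the calibration is good to about 2 mm. A picture is of the moment at which its call begins. camera_params takes no time and is no camera call.
- ticket.sign_off(): hands the job in, once; it reports no verdict.
The state is a dict: "time": time; "q": joint angles; "joint_velocities": joint speeds; "tau": joint torques, N m; "ee_pos": TCP position; "tool_rot": TCP orientation; "ft_force": force on the tool from outside, world axes, zero at the start; "wrist_torque": the same for the moment, N m; "gripper_width": finger opening in m.
Only numpy, scipy, OpenCV 4.12 (cv2) and the standard library are available. Lean on these libraries where they do the work, as an engineer would, in place of code of your own. Each camera call takes 0.05 s, during which the arm holds its last target.

## Working session

There is one attempt and no reset: what is moved stays moved. The work goes in short steps, Python scripts to look and compute and a shell command to move; the robot and the scene stay as the last step left them, time stands still between calls to the robot, and variables do not carry over. Pictures are saved under pics/ and viewed, and the job is handed in when it is done.

```bash
ls; mkdir -p pics; python3 - <<'E'
from station import readout, imaging
import cv2
for n in ("side","top"):
    im=imaging.read_camera(n); cv2.imwrite(f"pics/{n}0.png",im[:,:,::-1]); 
    print({k:(v if not hasattr(v,'tolist') else v.tolist()) for k,v in imaging.camera_params(n).items()})
print(readout.get_state())
E
```

```text
pics
{'fx': 453.41954157204236, 'fy': 453.41954157204236, 'cx': 276.6085852132113, 'cy': 211.30661645024878, 'k1': -0.0666392144514583, 'rvec': [0.5300123230119276, -2.720026670225392, 1.1050139766296314], 'tvec': [0.4700552786169432, 0.0917088891653904, 1.081075549593055]}
{'fx': 441.29573357969707, 'fy': 441.29573357969707, 'cx': 285.9816116939604, 'cy': 212.39243979822922, 'k1': -0.044431272200202196, 'rvec': [2.109186702514396, -2.1500486267118153, 0.1694175077967375], 'tvec': [0.15321155657045094, 0.4332161527013605, 0.8885498465605342]}
{'time': 0.1, 'q': array([-1.31200261e+00,  3.42698958e-01,  1.52491609e+00,  6.00869167e-06,
        1.27539473e+00, -1.46006410e-01]), 'joint_velocities': array([-9.22638466e-04, -4.93512321e-04, -1.83259022e-03, -8.09328440e-05,
        6.51815366e-04, -9.37783761e-04]), 'tau': array([ 1.27194551e-03, -4.34449804e+01, -2.46491003e+01, -1.93497654e-04,
        4.68565151e-03,  5.15307408e-05]), 'ee_pos': array([ 0.20669128, -0.48221757,  0.23067351]), 'tool_rot': array([ 0.14211644, -0.14216887,  0.69317286, -0.69217217]), 'ft_force': array([ 0.08728174, -0.0342218 , -0.01819615]), 'wrist_torque': array([ 0.02608706,  0.01601924, -0.02514525]), 'gripper_width': 0.08525774625929733}
```

View pics/side0.png

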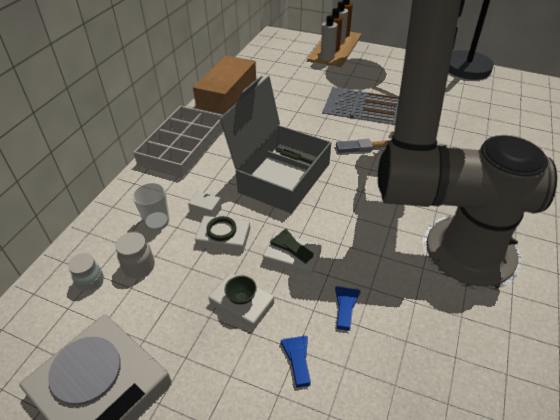

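View pics/top0.png

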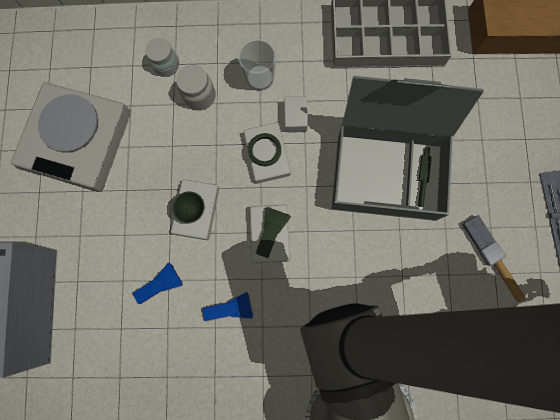

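The dark bronze axe is on the white pad at top (270,232) and side (292,246). The look-alikes are blue and lie bare on the table at top (158,284) and (228,307), so they aren't meant. I'll zoom in to confirm.

```bash
cat > h.py <<'E'
import numpy as np, cv2
from station import readout, imaging
from scipy.spatial.transform import Rotation as R
def cam(n):
    p=imaging.camera_params(n); K=np.array([[p['fx'],0,p['cx']],[0,p['fy'],p['cy']],[0,0,1.]])
    return K,np.array([p['k1'],0,0,0,0]),np.array(p['rvec'],float),np.array(p['tvec'],float)
def proj(n,P):
    K,d,r,t=cam(n); return cv2.projectPoints(np.atleast_2d(np.array(P,float)),r,t,K,d)[0][:,0]
def ray(n,uv):
    K,d,r,t=cam(n); u=cv2.undistortPoints(np.array(uv,float).reshape(-1,1,2),K,d)[:,0]
    Rm=cv2.Rodrigues(r)[0]; return -Rm.T@t,(np.c_[u,np.ones(len(u))]@Rm)
def onz(n,uv,z):
    c,d=ray(n,uv); return c+d*((z-c[2])/d[:,2])[:,None]
def tri(uvs,uvt):
    out=[]
    for a,b in zip(np.atleast_2d(uvs),np.atleast_2d(uvt)):
        A=[];B=[]
        for n,uv in(("side",a),("top",b)):
            c,d=ray(n,uv); d=d[0]/np.linalg.norm(d[0]); M=np.eye(3)-np.outer(d,d);A.append(M);B.append(M@c)
        out.append(np.linalg.lstsq(np.vstack(A),np.hstack(B),rcond=None)[0])
    return np.array(out)
def crop(n,x0,y0,x1,y1,f,name,pts=None):
    im=imaging.read_camera(n)[:,:,::-1].copy()
    c=cv2.resize(im[y0:y1,x0:x1],None,fx=f,fy=f,interpolation=cv2.INTER_CUBIC)
    if pts is not None:
        for q in proj(n,pts): cv2.circle(c,tuple(int(v) for v in ((q-[x0,y0]+.5)*f)),3,(0,0,255),1)
    cv2.imwrite("pics/"+name+".png",c)
def st():
    s=readout.get_state(); M=R.from_quat(s['tool_rot'],scalar_first=True).as_matrix()
    print('t',round(s['time'],2),'p',s['ee_pos'].round(4),'F',s['ft_force'].round(1),'w',round(s['gripper_width'],4)); return s['ee_pos'],M
E
python3 - <<'E'
from h import *
crop("top",240,195,300,270,8,"axet"); crop("top",325,70,490,225,4.8,"boxt"); crop("side",215,75,345,215,4.2,"boxs")
p,M=st();print(M.round(3))
E
```

```text
t 0.25 p [ 0.2067 -0.4824  0.231 ] F [-0.2 -0.2  0.5] w 0.0857
[[-0.919 -0.     0.394]
 [-0.394  0.001 -0.919]
 [-0.    -1.    -0.001]]
```

View pics/axet.png

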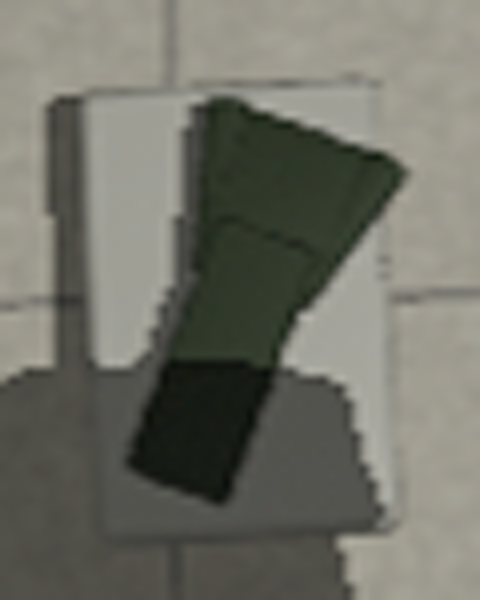

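View pics/boxt.png

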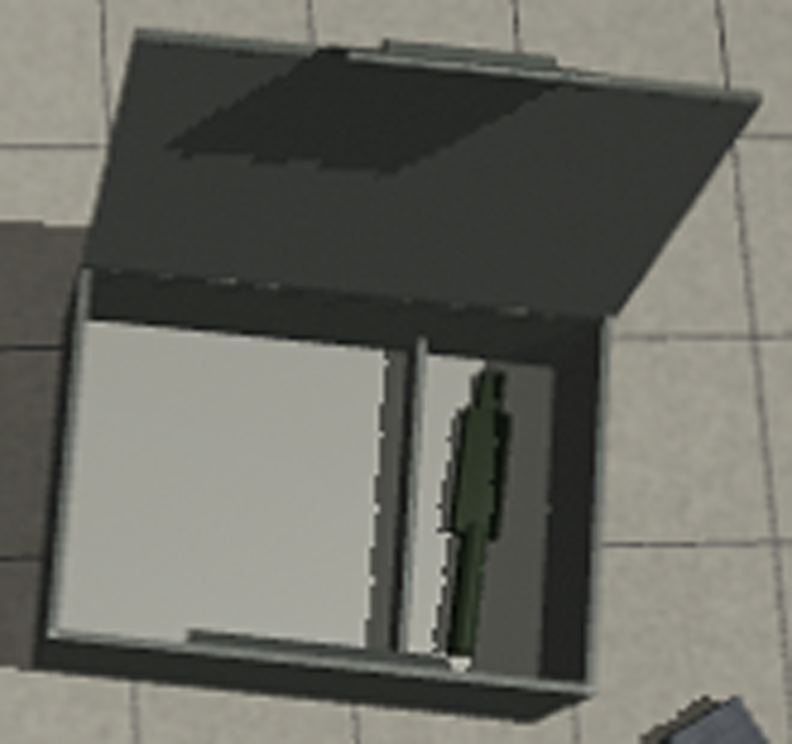

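View pics/boxs.png

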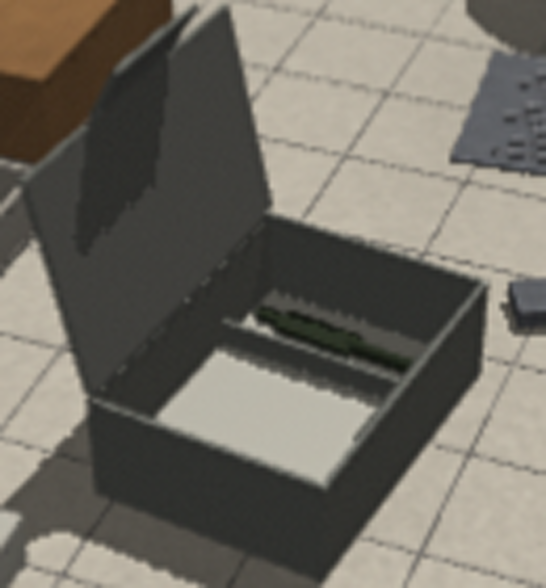

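```bash
python3 - <<'E'
from h import *
crop("side",225,70,290,130,10,"tabs");crop("top",385,65,460,100,10,"tabt")
def cu(c,f,x0,y0): return (np.array(c,float)+.5)/f-.5+[x0,y0]
a=onz("top",cu([(225,97),(405,172),(128,463),(222,503)],8,240,195),.046); print("axe\n",a.round(4))
fl=(a[0]+a[1])/2; bu=(a[2]+a[3])/2; d=fl-bu; print(np.linalg.norm(d),np.degrees(np.arctan2(d[1],d[0])),(fl+bu)/2, np.linalg.norm(a[0]-a[1]),np.linalg.norm(a[2]-a[3]))
b=onz("top",cu([(45,640),(592,690),(82,268),(610,318)],4.8,325,70),.08); print("box\n",b.round(4))
print(np.linalg.norm(b[0]-b[1]),np.linalg.norm(b[2]-b[3]),np.linalg.norm(b[0]-b[2]),b.mean(0))
l=tri(cu([(25,185),(222,6)],4.2,215,75),cu([(137,32),(762,97)],4.8,325,70));print("lid\n",l.round(4),np.linalg.norm(l[0]-l[1]))
E
```

```text
axe
 [[0.4474 0.1827 0.046 ]
 [0.4267 0.1362 0.046 ]
 [0.3526 0.2086 0.046 ]
 [0.342  0.1847 0.046 ]]
0.09715012631741346 -22.516032361185772 [0.39217738 0.17805938 0.046     ] 0.050877375151756624 0.026235863508799997
box
 [[ 0.4461  0.048   0.08  ]
 [ 0.4204 -0.1798  0.08  ]
 [ 0.6091  0.0259  0.08  ]
 [ 0.5824 -0.201   0.08  ]]
0.2291719777521442 0.22842230162886237 0.1644786287132987 [ 0.51450733 -0.07673542  0.08      ]
lid
 [[ 0.6433  0.0205  0.2265]
 [ 0.6169 -0.2082  0.2254]] 0.2302685466620812
```

View pics/tabs.png

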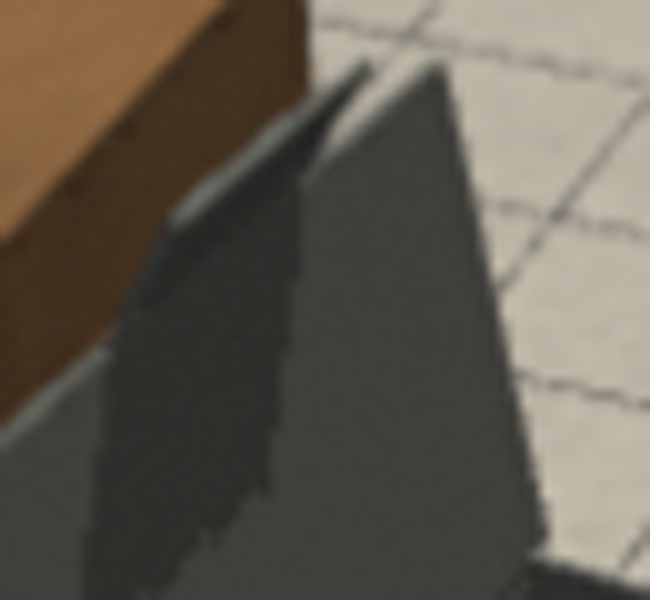

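View pics/tabt.png

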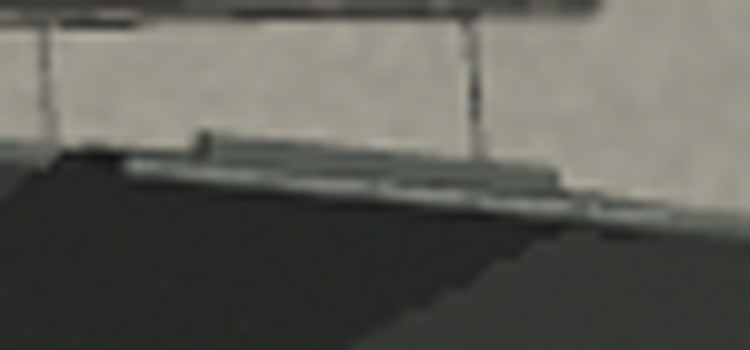

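The enlarged crop confirms it: the dark bronze axe lies on its foam pad, flared end at crop (315,130) and butt at (175,485). I'll check the fitted poses by overlaying them on the images.

```bash
cat > model.py <<'E'
from h import *
BC=np.array([.5145,-.0767,0]); BY=np.radians(-6.6)
def box2w(P): return np.atleast_2d(P)/1000.@R.from_euler('z',BY).as_matrix().T+BC
def line(a,b,n=9): return np.linspace(a,b,n)
def boxpts():
    o=[]
    for z in(0,80):
        c=[(-83,-115,z),(-83,115,z),(87,115,z),(87,-115,z)]
        for i in range(4): o+=list(line(c[i],c[(i+1)%4]))
    return box2w(o)
def lidpts(th,tab):
    h=np.array([83,0,84.5]); d=np.array([-np.cos(th),0,np.sin(th)]); e=h+150*d
    a=th-tab; d2=np.array([-np.cos(a),0,np.sin(a)]); t=e+45*d2   # fold towards box side
    Y=np.array([0,1,0])
    return box2w(list(line(e-115*Y,e+115*Y,15))+list(line(h+115*Y,e+115*Y))+list(line(h-115*Y,e-115*Y))+list(line(t-45*Y,t+45*Y,7))), box2w([t])[0]
def axepts(c,yaw,zt=.046):
    P=np.array([(-50,-14),(-50,14),(20,14),(50,23),(50,-23),(20,-14)])/1000.
    r=R.from_euler('z',yaw).as_matrix()[:2,:2]
    q=P@r.T+c[:2]; return np.vstack([np.c_[q,np.full(6,zt)],np.c_[q,np.full(6,zt-.016)]])
E
python3 - <<'E'
from model import *
for th,tb in((1.75,.35),):
    b=np.vstack([boxpts(),lidpts(th,tb)[0]]); 
    crop("top",325,60,490,225,4.6,"m1t",b);crop("side",215,65,345,215,4,"m1s",b)
a=axepts(np.array([.392,.178]),np.radians(-22.5)); crop("top",240,195,300,270,8,"m2t",a);crop("side",255,220,330,280,8,"m2s",a)
A=cv2.imread("pics/m1t.png");B=cv2.imread("pics/m1s.png");
def hc(a,b):
    h=min(max(a.shape[0],b.shape[0]),590);f=lambda i:cv2.copyMakeBorder(i[:h],0,max(0,h-i.shape[0]),0,0,0)
    o=np.hstack([f(a),f(b)]); s=min(1,800/o.shape[1]); return o
for n in("m1t","m1s","m2t","m2s"): print(n,cv2.imread(f"pics/{n}.png").shape)
E
```

```text
m1t (759, 759, 3)
m1s (600, 520, 3)
m2t (600, 480, 3)
m2s (480, 600, 3)
```

View pics/m1t.png

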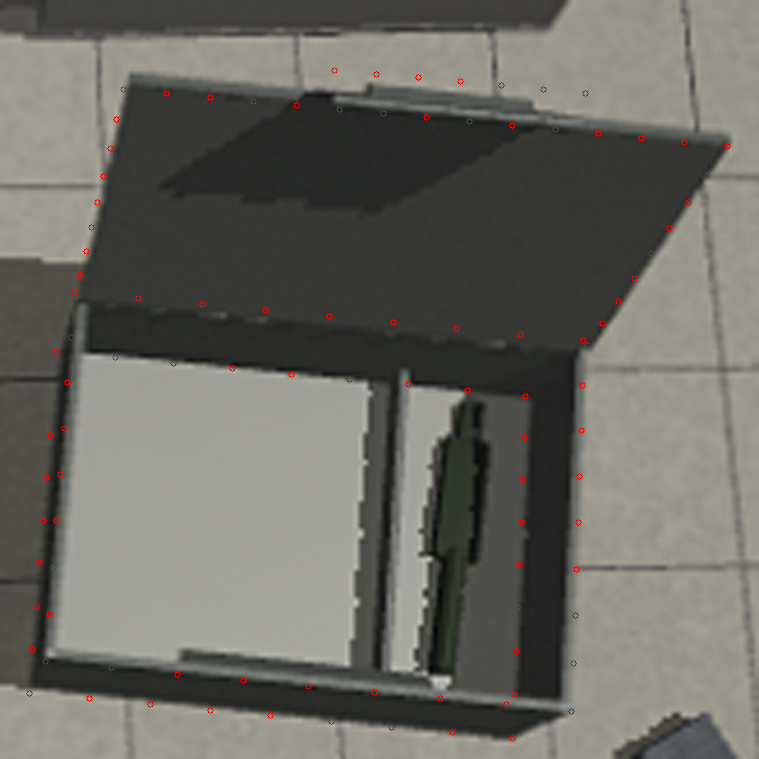

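View pics/m1s.png

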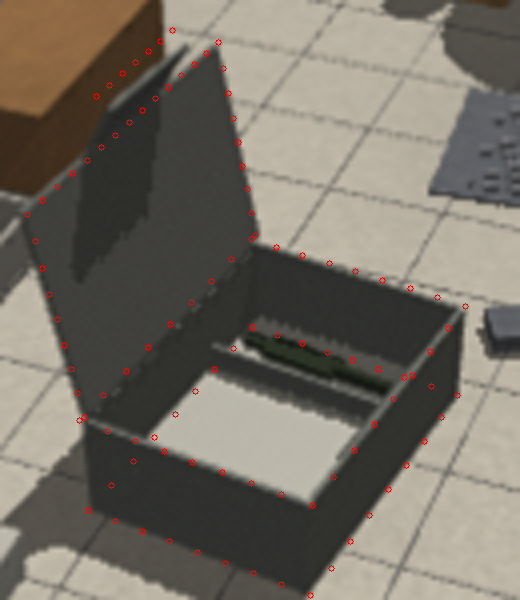

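View pics/m2t.png

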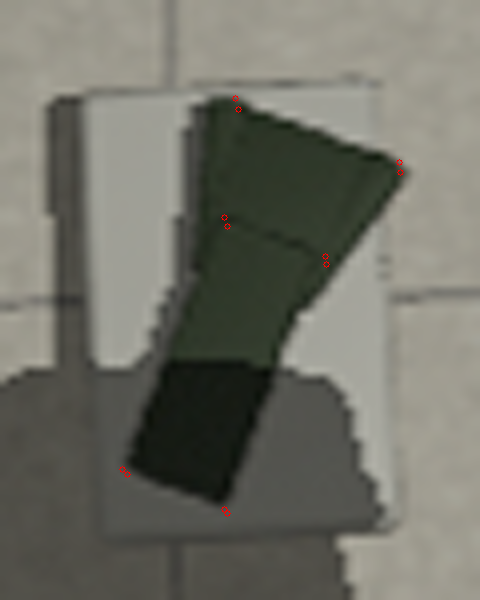

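View pics/m2s.png

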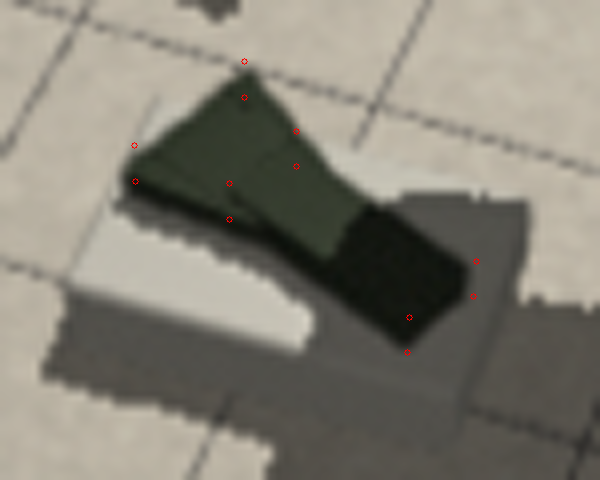

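```bash
python3 - <<'E'
from model import *
def cu(c,f,x0,y0): return (np.array(c,float)+.5)/f-.5+[x0,y0]
t=tri(cu([(172,222)],10,225,70),cu([(128,165)],10,385,65)); print(t)
Ri=R.from_euler('z',-BY).as_matrix(); print(((t-BC)@Ri.T*1000).round(1))
l=tri(cu([(25,185),(222,6)],4.2,215,75),cu([(137,32),(762,97)],4.8,325,70));print(((l-BC)@Ri.T*1000).round(1))
for th in (1.75,1.8,1.85):
  for tb in (.6,.8,1.0,1.2):
    q=lidpts(th,tb)[0]; print(th,tb,((q[-1:]-BC)@Ri.T*1000).round(1), proj("side",q[-1:]).round(1),proj("top",q[-1:]).round(1))
E
cat > plan.py <<'E'
import sys,json
from h import *
def plan(pos,N,jaw=None,down=True,turn=None,p0=None,M0=None):
    """rows taking measured pose to pos; jaw=target yaw deg of tool z (tool down)"""
    p,M=st(); 
    r0=R.from_matrix(M)
    if jaw is not None:
        j=np.radians(jaw); z=np.array([np.cos(j),np.sin(j),0]); y=np.array([0,0,-1.]); x=np.cross(y,z); r1=R.from_matrix(np.c_[x,y,z])
    elif turn is not None: r1=r0*R.from_rotvec(turn)
    else: r1=r0
    rv=(r0.inv()*r1).as_rotvec()
    step=rv/N; dp=(np.array(pos)-p)/N
    r=r0; 
    for i in range(N):
        print('off',(r.inv().apply(dp)*100).round(2).tolist(),'rot',step.round(3).tolist()); r=r*R.from_rotvec(step)
E
python3 - <<'E'
from plan import *
plan([.392,.178,.23],14,67.5)
E
```

```text
[[ 0.61391113 -0.04534978  0.26852694]]
[[ 95.1  42.6 268.5]]
[[ 116.7  111.4  226.5]
 [ 116.9 -118.9  225.4]]
1.75 0.6 [[ 91.4  45.  273.2]] [[242.5  90.9]] [[396.4  81.7]]
1.75 0.8 [[ 83.6  45.  268.7]] [[245.3  93.3]] [[395.6  87.3]]
1.75 1.0 [[ 76.8  45.  262.8]] [[247.9  96.2]] [[394.5  92.6]]
1.75 1.2 [[ 71.4  45.  255.6]] [[250.   99.4]] [[393.4  97.5]]
1.8 0.6 [[100.8  45.  272.5]] [[239.2  90.2]] [[396.6  76.6]]
1.8 0.8 [[ 92.8  45.  268.4]] [[242.1  92.5]] [[395.8  82.2]]
1.8 1.0 [[ 85.7  45.  262.9]] [[244.7  95.3]] [[394.8  87.6]]
1.8 1.2 [[ 79.9  45.  256. ]] [[246.9  98.3]] [[393.7  92.7]]
1.85 0.6 [[110.1  45.  271.4]] [[235.9  89.7]] [[396.7  71.7]]
1.85 0.8 [[101.9  45.  267.7]] [[238.9  91.8]] [[396.   77.3]]
1.85 1.0 [[ 94.6  45.  262.5]] [[241.6  94.5]] [[395.   82.8]]
1.85 1.2 [[ 88.5  45.  255.9]] [[243.9  97.5]] [[393.9  87.9]]
t 0.55 p [ 0.2068 -0.4826  0.2313] F [-0.3  0.4 -0.3] w 0.0854
off [-3.07, 0.01, -3.82] rot [-0.0, -0.167, 0.0]
off [-3.67, 0.01, -3.25] rot [-0.0, -0.167, 0.0]
off [-4.16, 0.01, -2.59] rot [-0.0, -0.167, 0.0]
off [-4.53, 0.01, -1.86] rot [-0.0, -0.167, 0.0]
off [-4.78, 0.01, -1.08] rot [-0.0, -0.167, 0.0]
off [-4.89, 0.01, -0.27] rot [-0.0, -0.167, 0.0]
off [-4.87, 0.01, 0.55] rot [-0.0, -0.167, 0.0]
off [-4.71, 0.01, 1.35] rot [-0.0, -0.167, 0.0]
off [-4.42, 0.01, 2.12] rot [-0.0, -0.167, 0.0]
off [-4.0, 0.01, 2.82] rot [-0.0, -0.167, 0.0]
off [-3.48, 0.01, 3.45] rot [-0.0, -0.167, 0.0]
off [-2.85, 0.01, 3.98] rot [-0.0, -0.167, 0.0]
off [-2.15, 0.01, 4.4] rot [-0.0, -0.167, 0.0]
off [-1.39, 0.01, 4.7] rot [-0.0, -0.167, 0.0]
```

```bash
python3 -m handwheel '{"offset":[[-5,0,0.7],[-5,0,1.0],[-5,0,1.2],[-5,0,1.4],[-5,0,1.6]],"delta_rot":[[0,-0.16,0],[0,-0.16,0],[0,-0.16,0],[0,-0.16,0],[0,-0.16,0]],"gripper":[1,1,1,1,1]}'; python3 - <<'E'
from plan import *
plan([.392,.178,.15],9,67.5)
E
```

```text
time: 1.18
ee_pos: [0.4313, -0.3609, 0.2312]
tool_rot: [-0.402, 0.402, -0.581, 0.582]
ft_force: [-0.2, -0.8, 0.1]
gripper_width: 0.0856
t 1.18 p [ 0.4313 -0.3609  0.2312] F [-0.2 -0.8  0.1] w 0.0856
off [-5.45, 0.9, -2.52] rot [-0.0, -0.171, 0.0]
off [-5.8, 0.9, -1.56] rot [-0.0, -0.171, 0.0]
off [-5.98, 0.9, -0.55] rot [-0.0, -0.171, 0.0]
off [-5.99, 0.9, 0.48] rot [-0.0, -0.171, 0.0]
off [-5.82, 0.9, 1.49] rot [-0.0, -0.171, 0.0]
off [-5.48, 0.9, 2.45] rot [-0.0, -0.171, 0.0]
off [-4.98, 0.9, 3.35] rot [-0.0, -0.171, 0.0]
off [-4.34, 0.9, 4.15] rot [-0.0, -0.171, 0.0]
off [-3.57, 0.9, 4.83] rot [-0.0, -0.171, 0.0]
```

```bash
python3 -m handwheel '{"offset":[[-5.4,0.4,-2.5],[-5.8,0.4,-1.6],[-6,0.4,-0.5],[-6,0.4,0.5],[-5.8,0.4,1.5]],"delta_rot":[[0,-0.17,0],[0,-0.17,0],[0,-0.17,0],[0,-0.17,0],[0,-0.17,0]],"gripper":[1,1,1,1,1]}'; python3 - <<'E'
from plan import *
plan([.392,.178,.12],5,67.5)
E
```

```text
time: 1.8
ee_pos: [0.4104, -0.0607, 0.2114]
tool_rot: [0.606, -0.606, 0.364, -0.364]
ft_force: [1.3, 0.1, 0.2]
gripper_width: 0.0854
t 1.8 p [ 0.4104 -0.0607  0.2114] F [1.3 0.1 0.2] w 0.0854
off [-4.39, 1.83, 1.92] rot [-0.0, -0.138, 0.0]
off [-4.08, 1.83, 2.5] rot [-0.0, -0.138, 0.0]
off [-3.7, 1.83, 3.04] rot [-0.0, -0.138, 0.0]
off [-3.25, 1.83, 3.52] rot [-0.0, -0.138, 0.0]
off [-2.73, 1.83, 3.93] rot [-0.0, -0.138, 0.0]
```

```bash
python3 -m handwheel '{"offset":[[-4.4,1.8,1.9],[-4.1,1.8,2.5],[-3.7,1.8,3.0],[-3.2,1.8,3.5],[-2.7,1.8,3.9]],"delta_rot":[[0,-0.138,0],[0,-0.138,0],[0,-0.138,0],[0,-0.138,0],[0,-0.138,0]],"gripper":[1,1,1,1,1]}'; python3 -m handwheel '{"offset":[[0,0,0]],"delta_rot":[[0,0,0]],"gripper":[1]}';python3 - <<'E'
from plan import *
crop("side",225,180,365,290,5.5,"g1s"); crop("top",215,170,335,280,5,"g1t")
plan([.392,.178,.035],2,67.5)
E
```

```text
time: 2.42
ee_pos: [0.3932, 0.177, 0.121]
tool_rot: [0.694, -0.693, 0.137, -0.138]
ft_force: [1.8, 0.2, -0.6]
gripper_width: 0.0853
time: 2.55
ee_pos: [0.392, 0.1776, 0.1202]
tool_rot: [-0.693, 0.694, -0.138, 0.137]
ft_force: [-0.2, -0.3, 0.4]
gripper_width: 0.0856
t 2.65 p [0.3932 0.1755 0.1213] F [0.4 0.4 0.6] w 0.0857
off [-0.1, 4.31, 0.09] rot [0.0, -0.002, 0.0]
off [-0.1, 4.31, 0.09] rot [0.0, -0.002, 0.0]
```

View pics/g1s.png

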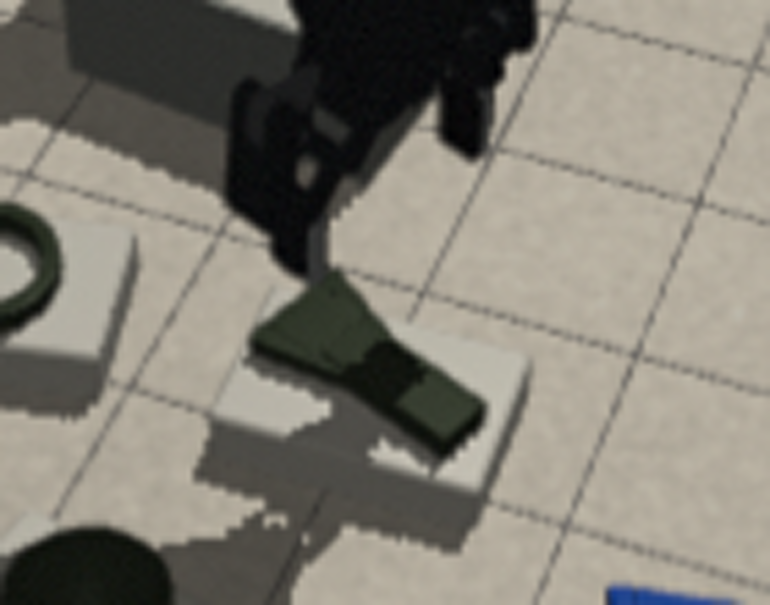

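View pics/g1t.png

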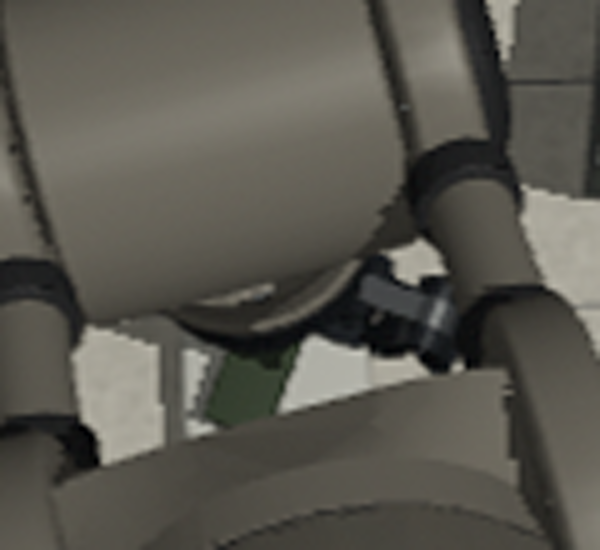

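```bash
python3 - <<'E'
from h import *
def cu(c,f,x0,y0): return (np.array(c,float)+.5)/f-.5+[x0,y0]
a=onz("side",cu([(335,270),(253,334),(487,405),(443,441)],5.5,225,180),.046); print(a.round(4))
print((a[0]+a[1])/2,(a[2]+a[3])/2,a.mean(0)); d=(a[0]+a[1]-a[2]-a[3])/2; print(np.linalg.norm(d),np.degrees(np.arctan2(d[1],d[0])))
E
```

```text
[[0.4267 0.1416 0.046 ]
 [0.4454 0.1881 0.046 ]
 [0.3413 0.1879 0.046 ]
 [0.3517 0.2122 0.046 ]]
[0.43601426 0.16481835 0.046     ] [0.34652718 0.20007377 0.046     ] [0.39127072 0.18244606 0.046     ]
0.0961815061719121 -21.503058576245355
```

```bash
python3 -m handwheel '{"offset":[[0,3.5,0.2],[0,3.0,0],[0,2.0,0],[0,0,0]],"delta_rot":[[0,0,0],[0,0,0],[0,0,0],[0,0,0]],"gripper":[1,1,1,1]}'; python3 - <<'E'
from plan import *
crop("side",225,180,365,290,5.5,"g2s")
st()
E
```

```text
time: 3.15
ee_pos: [0.3938, 0.1759, 0.0358]
tool_rot: [-0.693, 0.693, -0.141, 0.14]
ft_force: [-0.1, 0.2, 0.2]
gripper_width: 0.0854
t 3.2 p [0.3945 0.1762 0.0366] F [ 0.4 -0.1 -0.6] w 0.0854
```

View pics/g2s.png

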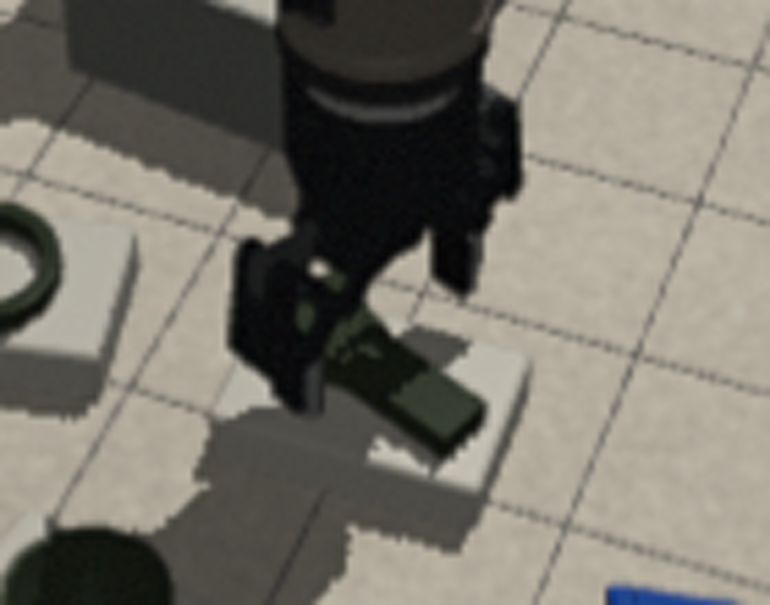

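```bash
python3 -m handwheel '{"offset":[[0.7,0.2,0.25],[0,0,0],[0,0,0],[0,0,0],[0,0,0]],"delta_rot":[[0,0,0],[0,0,0],[0,0,0],[0,0,0],[0,0,0]],"gripper":[1,-1,-1,-1,-1]}';python3 -m handwheel '{"offset":[[0,0,0],[0,0,0]],"delta_rot":[[0,0,0],[0,0,0]],"gripper":[-1,-1]}'; python3 - <<'E'
from plan import *
crop("side",225,180,365,290,5.5,"g3s")
st()
E
```

```text
time: 3.82
ee_pos: [0.4016, 0.1767, 0.0352]
tool_rot: [-0.693, 0.693, -0.139, 0.14]
ft_force: [-1.7, -2.8, 10.0]
gripper_width: 0.0355
time: 4.08
ee_pos: [0.4016, 0.1767, 0.0352]
tool_rot: [-0.693, 0.693, -0.139, 0.14]
ft_force: [-2.6, -2.6, 10.1]
gripper_width: 0.0353
t 4.12 p [0.4016 0.1767 0.0352] F [-1.8 -2.7 11.2] w 0.0358
```

View pics/g3s.png

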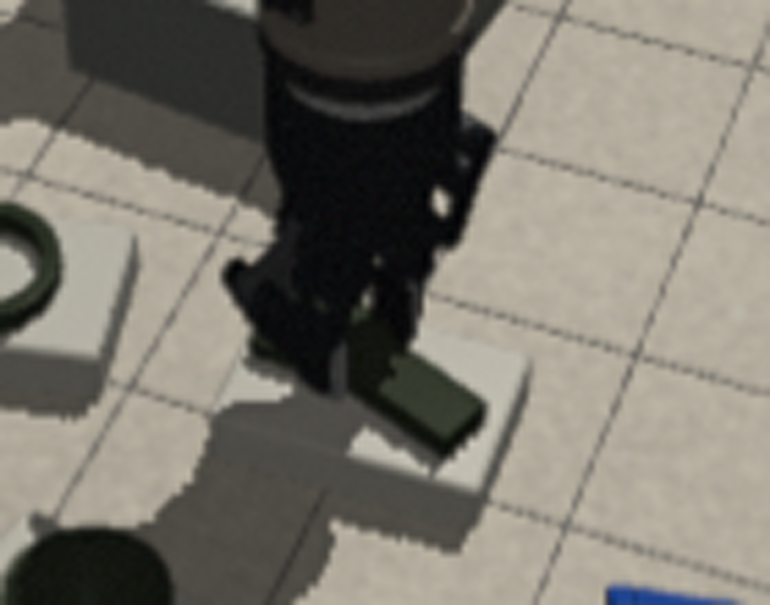

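I had the sign of tool x wrong, so the jaws closed on the flare (35 mm). I'll reopen, shift toward the butt and grip again.

```bash
python3 -m handwheel '{"offset":[[0,-0.3,0],[0,0,0],[0,0,0],[0,0,0],[-1.6,0,0]],"delta_rot":[[0,0,0],[0,0,0],[0,0,0],[0,0,0],[0,0,0]],"gripper":[1,1,1,1,1]}';python3 -m handwheel '{"offset":[[0,0.1,0]],"delta_rot":[[0,0,0]],"gripper":[1]}'; python3 - <<'E'
from plan import *
crop("side",225,180,365,290,5.5,"g4s")
st()
E
```

```text
time: 4.75
ee_pos: [0.3869, 0.183, 0.0372]
tool_rot: [0.693, -0.693, 0.14, -0.14]
ft_force: [-0.8, 0.2, 0.6]
gripper_width: 0.0854
time: 4.88
ee_pos: [0.3849, 0.1832, 0.0361]
tool_rot: [-0.693, 0.694, -0.14, 0.138]
ft_force: [-0.5, -1.0, 0.4]
gripper_width: 0.0853
t 4.92 p [0.3857 0.1832 0.0361] F [ 0.5  0.9 -0.8] w 0.0855
```

View pics/g4s.png

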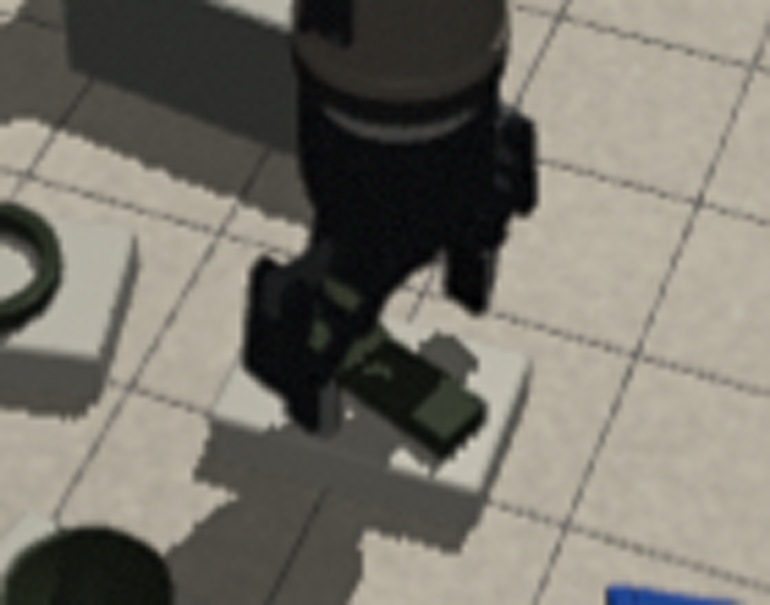

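```bash
python3 -m handwheel '{"offset":[[0,0,0],[0,0,0],[0,0,0],[0,0,0],[0,0,0]],"delta_rot":[[0,0,0],[0,0,0],[0,0,0],[0,0,0],[0,0,0]],"gripper":[-1,-1,-1,-1,-1]}';python3 -m handwheel '{"offset":[[0,0,0],[0,-2,0],[0,-3,0],[0,-3,0],[0,-3,0]],"delta_rot":[[0,0,0],[0,0,0],[0,0,0],[0,0,0],[0,0,0]],"gripper":[-1,-1,-1,-1,-1]}'; python3 - <<'E'
from plan import *
crop("side",225,150,365,260,5.5,"g5s")
plan([.517,-.043,.16],6,83.4)
E
```

```text
time: 5.55
ee_pos: [0.3869, 0.183, 0.0366]
tool_rot: [0.693, -0.693, 0.139, -0.14]
ft_force: [0.1, 0.3, 5.4]
gripper_width: 0.0262
time: 6.18
ee_pos: [0.3862, 0.1828, 0.1468]
tool_rot: [-0.693, 0.693, -0.14, 0.139]
ft_force: [-0.4, -0.5, -1.5]
gripper_width: 0.0261
t 6.22 p [0.3882 0.1835 0.1502] F [2.  2.1 0.7] w 0.0263
off [3.44, -0.16, -2.65] rot [-0.0, -0.047, 0.001]
off [3.31, -0.16, -2.81] rot [-0.0, -0.047, 0.001]
off [3.17, -0.16, -2.96] rot [-0.0, -0.047, 0.001]
off [3.03, -0.16, -3.11] rot [-0.0, -0.047, 0.001]
off [2.88, -0.16, -3.25] rot [-0.0, -0.047, 0.001]
off [2.73, -0.16, -3.38] rot [-0.0, -0.047, 0.001]
```

View pics/g5s.png

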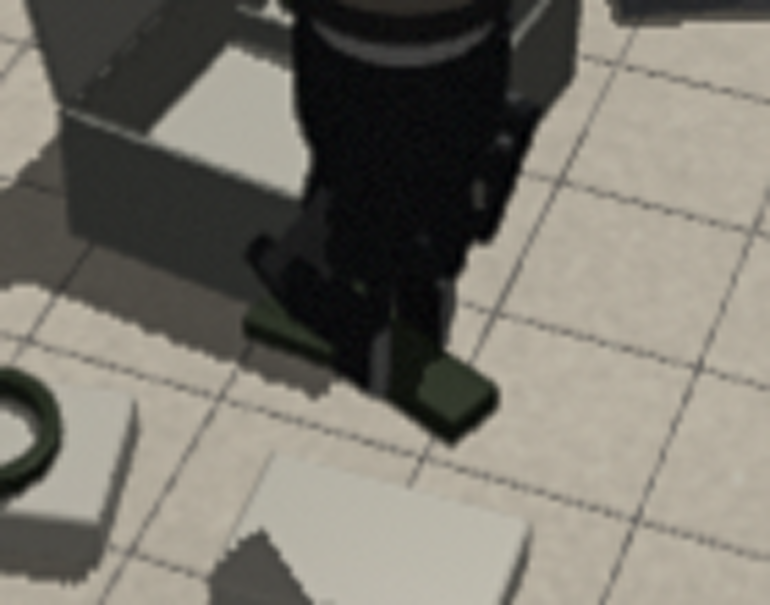

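Axe gripped across the butt at 26 mm and held level. Next: carry it to the cell.

```bash
python3 -m handwheel '{"offset":[[3.4,-0.2,-2.6],[3.2,-0.2,-2.8],[3.1,-0.2,-3.0],[3.0,-0.2,-3.1],[2.8,0,-3.2]],"delta_rot":[[0,-0.047,0],[0,-0.047,0],[0,-0.047,0],[0,-0.047,0],[0,-0.047,0]],"gripper":[-1,-1,-1,-1,-1]}';python3 -m handwheel '{"offset":[[2.6,0,-3.3],[0,0,0]],"delta_rot":[[0,-0.047,0],[0,0,0]],"gripper":[-1,-1]}'; python3 - <<'E'
from plan import *
crop("side",200,60,345,215,4,"p1s");crop("top",325,60,490,225,3.6,"p1t")
plan([.5125,-.042,.06],3,83.4)
E
```

```text
time: 6.85
ee_pos: [0.4913, -0.0053, 0.1535]
tool_rot: [0.705, -0.705, 0.057, -0.056]
ft_force: [0.8, 0.2, -1.5]
gripper_width: 0.026
time: 7.1
ee_pos: [0.5121, -0.0432, 0.1532]
tool_rot: [-0.706, 0.706, -0.042, 0.042]
ft_force: [-0.0, -0.3, -2.3]
gripper_width: 0.0263
t 7.2 p [ 0.5106 -0.0407  0.1532] F [-0.6  0.2 -2.2] w 0.0261
off [0.07, 3.11, -0.04] rot [-0.0, -0.0, -0.001]
off [0.07, 3.11, -0.04] rot [-0.0, -0.0, -0.001]
off [0.07, 3.11, -0.04] rot [-0.0, -0.0, -0.001]
```

View pics/p1s.png

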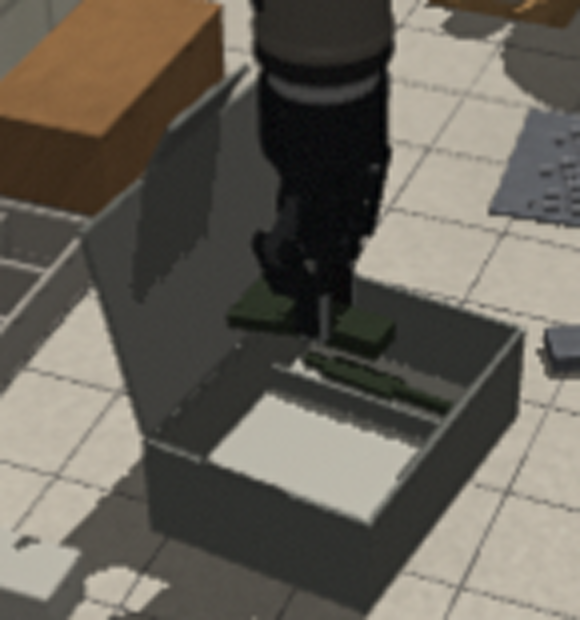

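View pics/p1t.png

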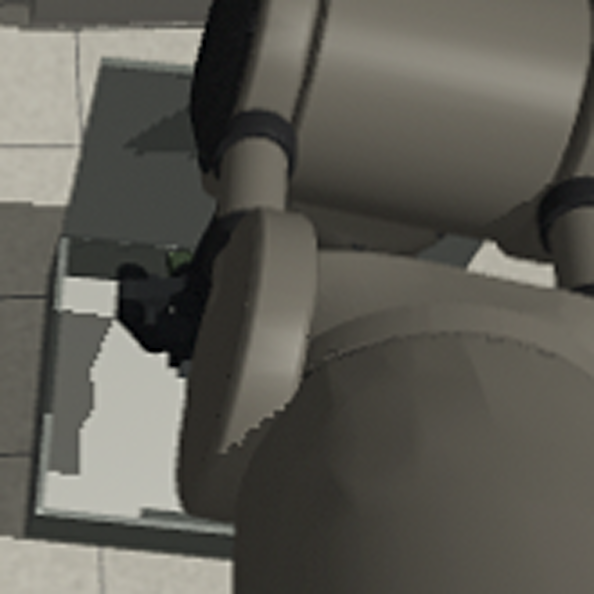

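```bash
python3 -m handwheel '{"offset":[[0,3,0],[0,3,0],[0,3,0],[0,2.5,0],[0,0.5,0]],"delta_rot":[[0,0,0],[0,0,0],[0,0,0],[0,0,0],[0,0,0]],"gripper":[-1,-1,-1,-1,-1]}';python3 - <<'E'
from plan import *
crop("side",200,60,345,215,4,"p2s")
st()
E
```

```text
time: 7.82
ee_pos: [0.5096, -0.0394, 0.0328]
tool_rot: [0.706, -0.706, 0.042, -0.039]
ft_force: [-0.8, -0.3, -1.7]
gripper_width: 0.026
t 7.88 p [ 0.5102 -0.0397  0.0333] F [-0.5 -0.  -1.2] w 0.0262
```

View pics/p2s.png

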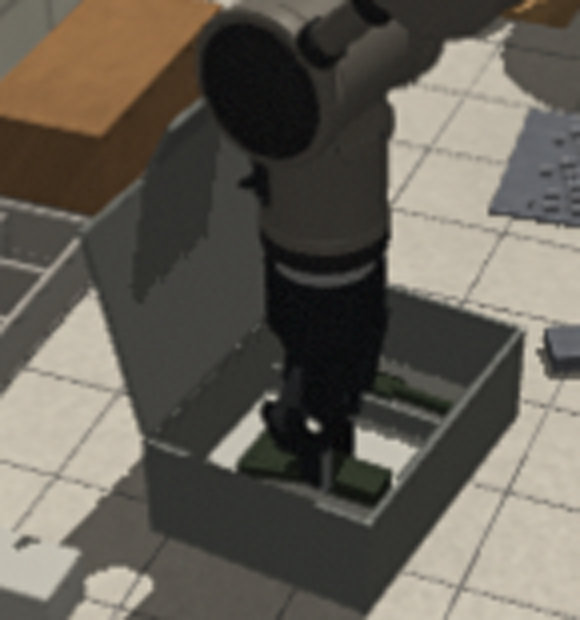

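```bash
python3 -m handwheel '{"offset":[[0,0.8,0],[0,0.3,0],[0,0.1,0]],"delta_rot":[[0,0,0],[0,0,0],[0,0,0]],"gripper":[-1,-1,-1]}'; python3 -m handwheel '{"offset":[[0,0,0]],"delta_rot":[[0,0,0]],"gripper":[-1]}'
```

```text
time: 8.25
ee_pos: [0.5115, -0.0408, 0.0226]
tool_rot: [-0.706, 0.706, -0.04, 0.041]
ft_force: [0.1, -1.1, -2.2]
gripper_width: 0.0263
time: 8.38
ee_pos: [0.5115, -0.0408, 0.0226]
tool_rot: [-0.706, 0.706, -0.04, 0.041]
ft_force: [0.4, -0.9, -2.0]
gripper_width: 0.0257
```

```bash
python3 -m handwheel '{"offset":[[0,0.15,0],[0,0,0]],"delta_rot":[[0,0,0],[0,0,0]],"gripper":[-1,-1]}'; python3 -m handwheel '{"offset":[[0,0.1,0],[0,0,0]],"delta_rot":[[0,0,0],[0,0,0]],"gripper":[-1,-1]}'
```

```text
time: 8.62
ee_pos: [0.5113, -0.0408, 0.0208]
tool_rot: [-0.706, 0.706, -0.041, 0.041]
ft_force: [-0.6, 0.9, -2.4]
gripper_width: 0.0261
time: 8.88
ee_pos: [0.5114, -0.0408, 0.0206]
tool_rot: [-0.706, 0.706, -0.04, 0.041]
ft_force: [-2.6, 0.1, 5.7]
gripper_width: 0.0261
```

```bash
python3 -m handwheel '{"offset":[[0,0,0],[0,0,0],[0,-0.5,0],[0,-3,0],[0,-4,0]],"delta_rot":[[0,0,0],[0,0,0],[0,0,0],[0,0,0],[0,0,0]],"gripper":[0.2,0.2,0.2,0.2,0.2]}';python3 -m handwheel '{"offset":[[0,-5,0],[-5,-5,0],[-6,0,0],[-6,0,0],[0,0,0]],"delta_rot":[[0,0,0],[0,0,0],[0,0,0],[0,0,0],[0,0,0]],"gripper":[-1,-1,-1,-1,-1]}';python3 - <<'E'
from plan import *
crop("side",200,60,345,215,4,"p3s");crop("top",325,60,490,225,3.6,"p3t")
p,M=st(); print(M.round(2)); print(readout.get_state()['q'].round(3))
E
```

```text
time: 9.5
ee_pos: [0.5107, -0.0406, 0.0951]
tool_rot: [0.706, -0.706, 0.041, -0.04]
ft_force: [0.1, -0.7, -0.3]
gripper_width: 0.0512
time: 10.12
ee_pos: [0.3441, -0.0209, 0.1889]
tool_rot: [0.706, -0.706, 0.041, -0.04]
ft_force: [1.0, -0.7, 0.7]
gripper_width: -0.0001
t 10.22 p [ 0.3489 -0.0222  0.1898] F [ 0.9 -0.4  0.6] w -0.0001
[[ 0.99  0.    0.11]
 [-0.11 -0.    0.99]
 [ 0.   -1.   -0.  ]]
[-0.284  0.061  2.016 -0.     1.061 -1.739]
```

View pics/p3s.png

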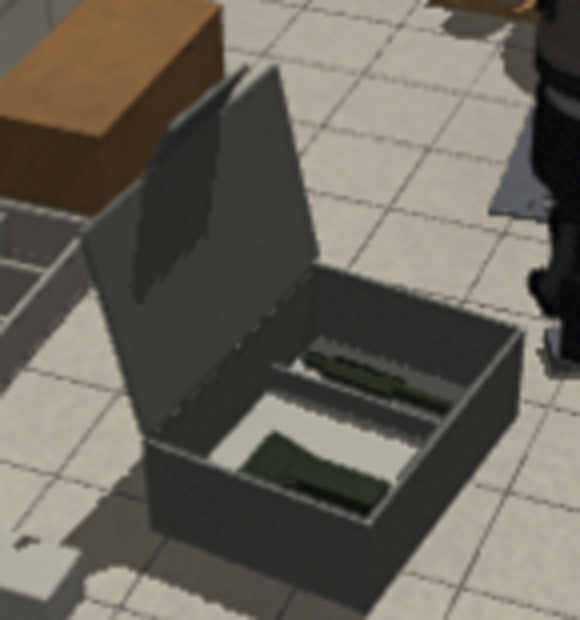

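View pics/p3t.png

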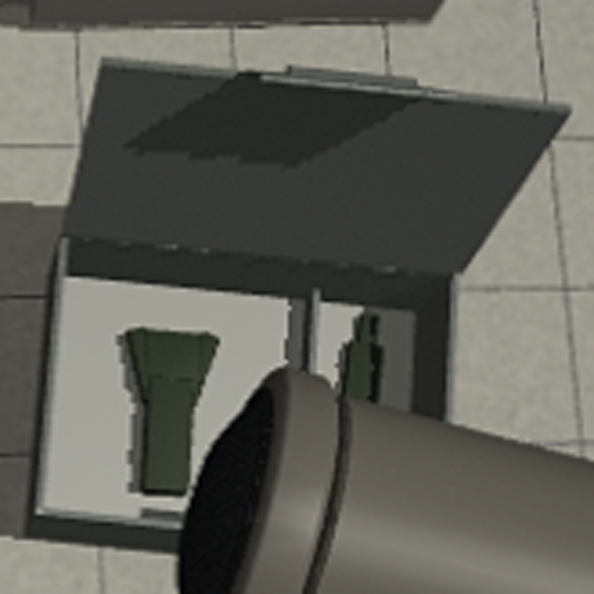

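Axe lies flat in the roomy cell (top crop ≈(172,410)), with the spearhead untouched. Next is the tab: I'll come down on it from above, so the force line passes near the lid hinge.

```bash
python3 -m handwheel '{"offset":[[0,-4.5,0],[3,-4.5,0],[5,-2.5,-0.8],[5,0,-0.8],[5,0,-0.8]],"delta_rot":[[0,0,0],[0,0,0],[0,0,0],[0,0,0],[0,0,0]],"gripper":[-1,-1,-1,-1,-1]}';python3 - <<'E'
from plan import *
from model import box2w
t=box2w([98,0,295])[0]; print(t); plan(t,2)
E
```

```text
time: 10.85
ee_pos: [0.5276, -0.0671, 0.3042]
tool_rot: [-0.706, 0.706, -0.04, 0.041]
ft_force: [-0.4, -0.9, 0.2]
gripper_width: -0.0002
[ 0.61185053 -0.08796384  0.295     ]
t 10.85 p [ 0.5276 -0.0671  0.3042] F [-0.4 -0.9  0.2] w -0.0002
off [4.3, 0.47, -0.55] rot [0.0, 0.0, 0.0]
off [4.3, 0.47, -0.55] rot [0.0, 0.0, 0.0]
```

```bash
python3 -m handwheel '{"offset":[[4.3,0.2,-0.5],[4.2,0.2,-0.5],[0,0,0]],"delta_rot":[[0,0,0],[0,0,0],[0,0,0]],"gripper":[-1,-1,-1]}';python3 - <<'E'
from plan import *
from model import *
p,M=st(); print(((p-BC)@R.from_euler('z',-BY).as_matrix().T*1000).round(1))
crop("side",210,30,300,140,5.4,"t1s")
E
```

```text
time: 11.22
ee_pos: [0.6106, -0.0869, 0.2971]
tool_rot: [0.706, -0.706, 0.041, -0.04]
ft_force: [-0.5, 0.9, 0.3]
gripper_width: 0.0005
t 11.22 p [ 0.6106 -0.0869  0.2971] F [-0.5  0.9  0.3] w 0.0005
[ 96.6   0.9 297.1]
```

View pics/t1s.png

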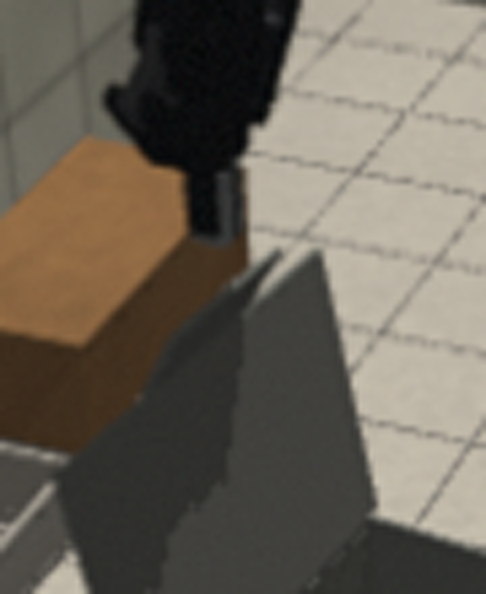

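```bash
python3 -m handwheel '{"offset":[[0.4,2.0,0],[0,1.0,0],[0,1.0,0],[0,0,0]],"delta_rot":[[0,0,0],[0,0,0],[0,0,0],[0,0,0]],"gripper":[-1,-1,-1,-1]}';python3 - <<'E'
from plan import *
crop("side",210,30,300,140,5.4,"t2s");st()
E
```

```text
time: 11.78
ee_pos: [0.6112, -0.0864, 0.2597]
tool_rot: [0.706, -0.706, 0.041, -0.04]
ft_force: [0.5, 0.1, 0.0]
gripper_width: 0.0003
t 11.82 p [ 0.6115 -0.0865  0.2602] F [-0.1  0.6  0.4] w 0.0003
```

View pics/t2s.png

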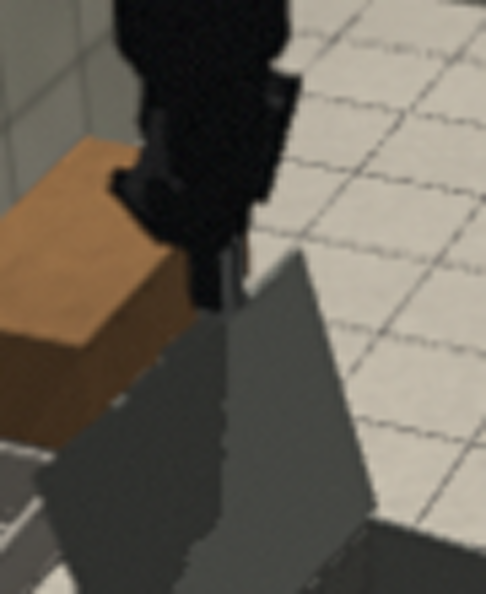

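```bash
python3 - <<'E'
from plan import *
crop("side",210,70,280,140,8.4,"t3s");crop("top",340,50,500,170,5,"t3t")
E
```

```text
(no output)
```

View pics/t3s.png

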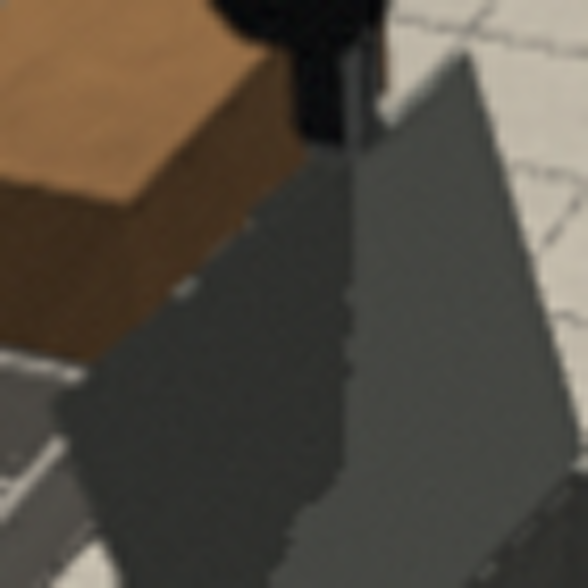

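View pics/t3t.png

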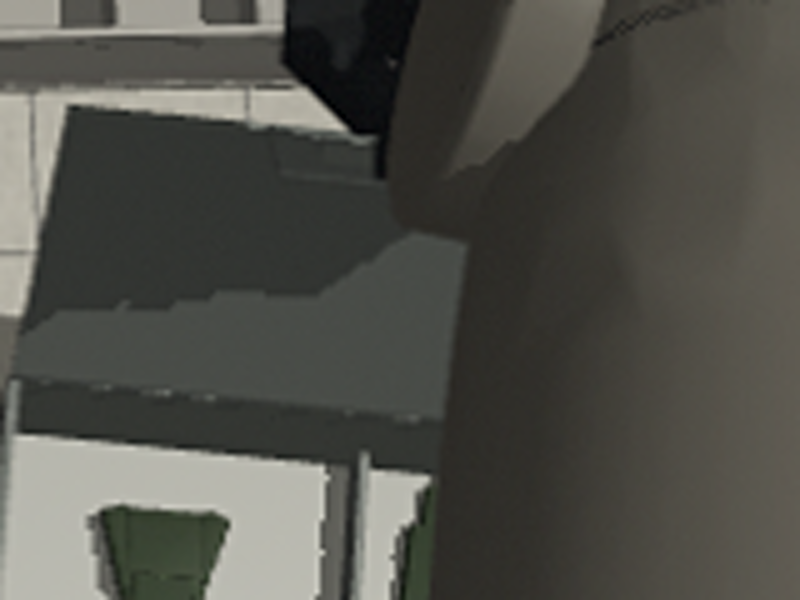

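Pressing has leaned the lid back a little (≈1.85) and folded the tab to ≈1.1, with its tip line at top crop (280,178). I'll keep going down while easing forward.

```bash
python3 -m handwheel '{"offset":[[-0.4,1.0,0],[-0.4,1.0,0],[-0.4,1.0,0],[-0.4,0.9,0],[0,0,0]],"delta_rot":[[0,0,0],[0,0,0],[0,0,0],[0,0,0],[0,0,0]],"gripper":[-1,-1,-1,-1,-1]}';python3 - <<'E'
from plan import *
crop("side",210,70,280,140,8.4,"t4s");crop("top",340,50,500,170,5,"t4t"); st()
E
```

```text
time: 12.55
ee_pos: [0.5948, -0.0845, 0.22]
tool_rot: [0.706, -0.706, 0.041, -0.04]
ft_force: [-1.4, 0.6, 0.8]
gripper_width: 0.0004
t 12.65 p [ 0.5953 -0.0846  0.2207] F [-1.8  0.3  0.4] w 0.0004
```

View pics/t4s.png

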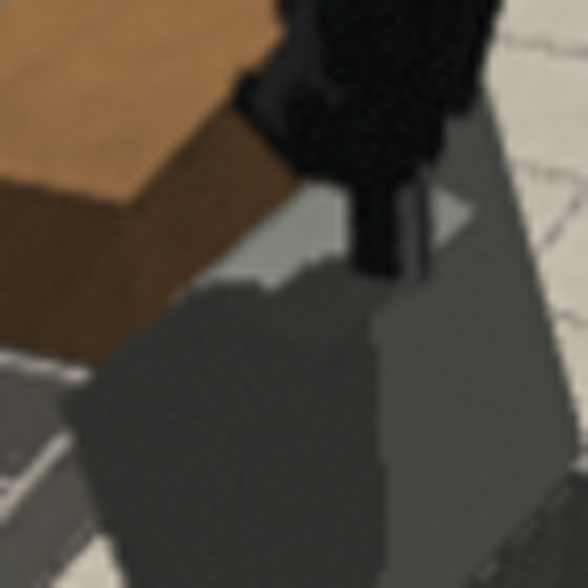

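View pics/t4t.png

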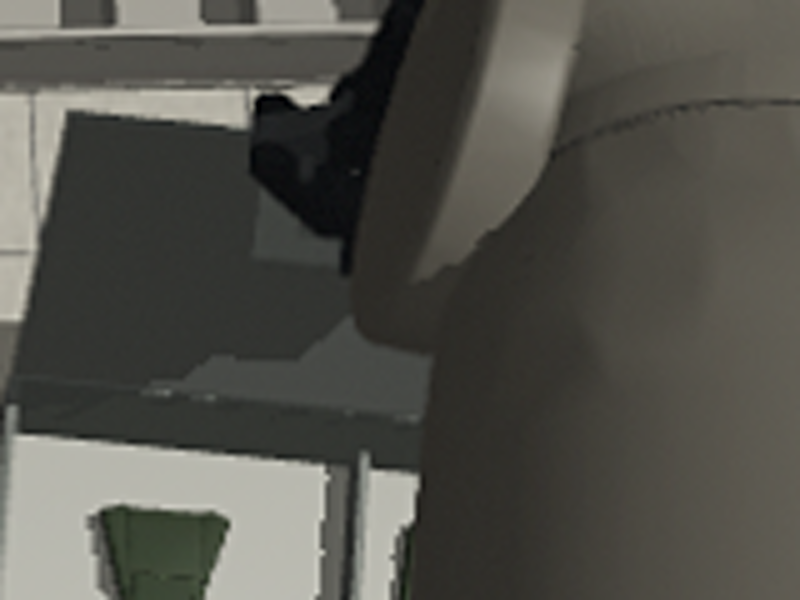

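```bash
python3 - <<'E'
from model import *
for tb in (1.6,1.8,2.0,2.2,2.4): q=lidpts(1.84,tb)[0]; print(tb,proj("top",q[-1:]).round(1),proj("side",q[-1:]).round(1),proj("side",q[-7:-6]).round(1))
E
python3 -m handwheel '{"offset":[[-0.2,0.7,0],[0,0.5,0],[0,0,0]],"delta_rot":[[0,0,0],[0,0,0],[0,0,0]],"gripper":[-1,-1,-1]}';python3 - <<'E'
from plan import *
crop("side",210,70,280,140,8.4,"t5s"); st()
E
```

```text
1.6 [[391.5  97.1]] [[247.6 104.2]] [[266.   87.2]]
1.8 [[390.3 100. ]] [[248.2 107.5]] [[266.5  90.4]]
2.0 [[389.2 101.8]] [[248.2 110.5]] [[266.4  93.4]]
2.2 [[388.2 102.6]] [[247.6 113.3]] [[265.8  96.1]]
2.4 [[387.4 102.4]] [[246.5 115.6]] [[264.5  98.5]]
time: 13.02
ee_pos: [0.5935, -0.0844, 0.2084]
tool_rot: [0.706, -0.706, 0.041, -0.04]
ft_force: [-0.6, 0.8, 1.0]
gripper_width: -0.0002
t 13.07 p [ 0.5934 -0.0844  0.2086] F [-1.9  0.4 -0. ] w -0.0001
```

View pics/t5s.png

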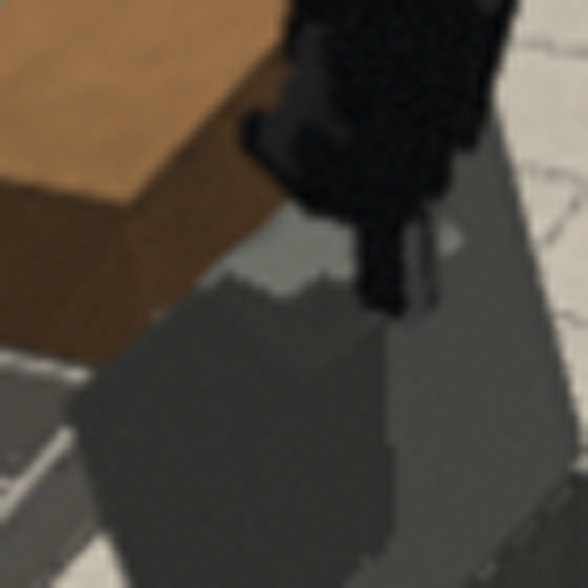

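```bash
python3 -m handwheel '{"offset":[[0,-1,0],[0,-4,0],[0,-4,0],[2,-3,0],[0,0,0]],"delta_rot":[[0,0,0],[0,0,0],[0,0,0],[0,0,0],[0,0,0]],"gripper":[-1,-1,-1,-1,-1]}';python3 - <<'E'
from plan import *
from model import *
crop("side",210,60,290,140,7.4,"t6s");crop("top",340,50,500,170,5,"t6t"); st()
for th in (1.7,1.75,1.8,1.85):
  for tb in (1.2,1.5,1.65,1.8): q=lidpts(th,tb)[0]; print(th,tb,proj("top",q[[-1]]).round(1),proj("side",q[[-1,-7,14,0]]).round(1).tolist())
E
```

```text
time: 13.7
ee_pos: [0.6151, -0.0871, 0.332]
tool_rot: [-0.705, 0.706, -0.038, 0.043]
ft_force: [0.2, -0.2, -0.5]
gripper_width: -0.0003
t 13.8 p [ 0.6133 -0.0866  0.3285] F [-0.   0.5 -0.5] w 0.0001
1.7 1.2 [[393.  102.5]] [[253.0, 100.5], [271.4, 83.5], [224.0, 118.4], [271.6, 75.4]]
1.7 1.5 [[391.2 108.1]] [[254.9, 105.5], [273.1, 88.4], [224.0, 118.4], [271.6, 75.4]]
1.7 1.65 [[390.3 110.1]] [[255.3, 108.0], [273.5, 90.8], [224.0, 118.4], [271.6, 75.4]]
1.7 1.8 [[389.4 111.5]] [[255.4, 110.4], [273.4, 93.1], [224.0, 118.4], [271.6, 75.4]]
1.75 1.2 [[393.4  97.5]] [[250.0, 99.4], [268.5, 82.4], [221.4, 118.0], [269.2, 75.1]]
1.75 1.5 [[391.6 103.5]] [[252.1, 104.3], [270.4, 87.3], [221.4, 118.0], [269.2, 75.1]]
1.75 1.65 [[390.7 105.7]] [[252.6, 106.8], [270.9, 89.7], [221.4, 118.0], [269.2, 75.1]]
1.75 1.8 [[389.8 107.3]] [[252.8, 109.2], [271.0, 92.0], [221.4, 118.0], [269.2, 75.1]]
1.8 1.2 [[393.7  92.7]] [[246.9, 98.3], [265.6, 81.5], [218.9, 117.7], [266.9, 75.0]]
1.8 1.5 [[391.9  98.9]] [[249.3, 103.3], [267.7, 86.3], [218.9, 117.7], [266.9, 75.0]]
1.8 1.65 [[391.  101.3]] [[249.9, 105.8], [268.3, 88.7], [218.9, 117.7], [266.9, 75.0]]
1.8 1.8 [[390.1 103.2]] [[250.3, 108.2], [268.5, 91.1], [218.9, 117.7], [266.9, 75.0]]
1.85 1.2 [[393.9  87.9]] [[243.9, 97.5], [262.6, 80.7], [216.5, 117.6], [264.6, 75.0]]
1.85 1.5 [[392.2  94.5]] [[246.5, 102.4], [265.0, 85.5], [216.5, 117.6], [264.6, 75.0]]
1.85 1.65 [[391.3  97.1]] [[247.3, 104.9], [265.7, 87.9], [216.5, 117.6], [264.6, 75.0]]
1.85 1.8 [[390.4  99.2]] [[247.7, 107.3], [266.0, 90.3], [216.5, 117.6], [264.6, 75.0]]
```

View pics/t6s.png

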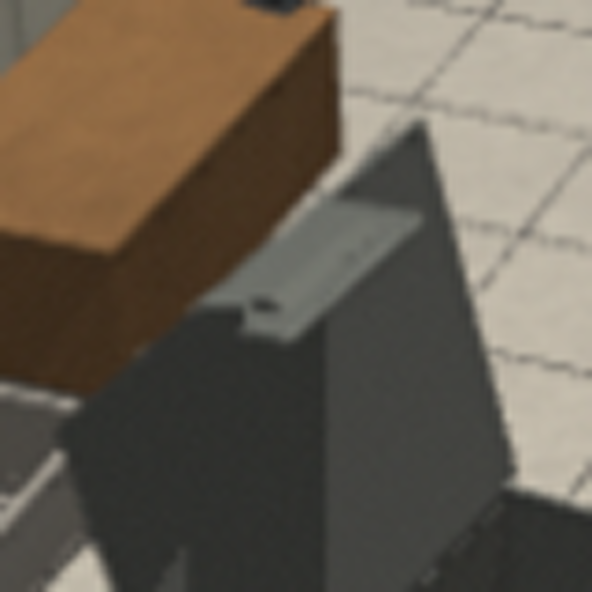

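View pics/t6t.png

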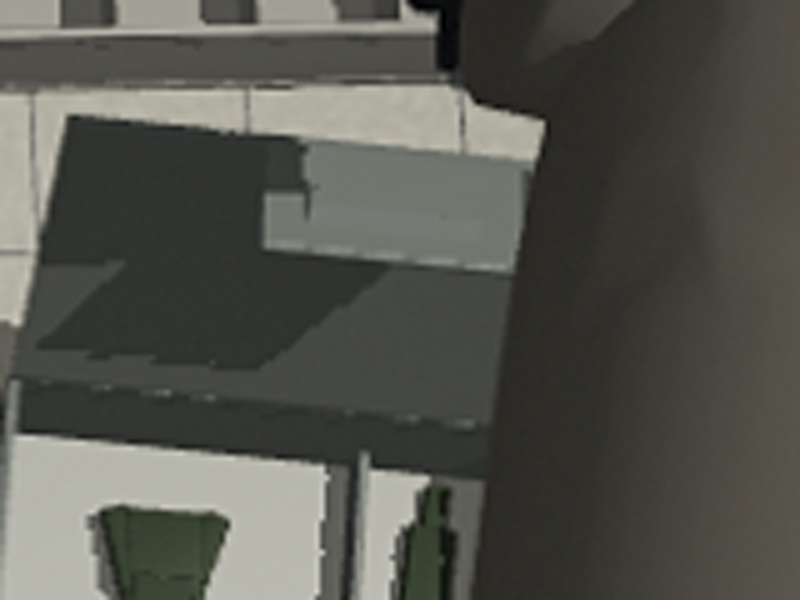

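Tab sits at ≈1.6–1.65 (tip at side (249,106)–(267,90)) and the lid at ≈1.81. I'll go behind the lid and swing it forward.

```bash
python3 -m handwheel '{"offset":[[5.5,0,0],[0,-0,0],[0,6,0],[0,5.5,0],[0,0,0]],"delta_rot":[[0,0,0],[0,0,0],[0,0,0],[0,0,0],[0,0,0]],"gripper":[-1,-1,-1,-1,-1]}';python3 - <<'E'
from plan import *
from model import *
p,M=st(); print(((p-BC)@R.from_euler('z',-BY).as_matrix().T*1000).round(1))
crop("side",190,20,310,140,5,"c1s")
E
```

```text
time: 14.42
ee_pos: [0.6646, -0.0922, 0.2091]
tool_rot: [0.707, -0.705, 0.045, -0.037]
ft_force: [0.1, 1.0, 0.6]
gripper_width: -0.0
t 14.43 p [ 0.6646 -0.0922  0.2091] F [0.1 1.  0.6] w -0.0
[150.9   1.8 209.1]
```

View pics/c1s.png

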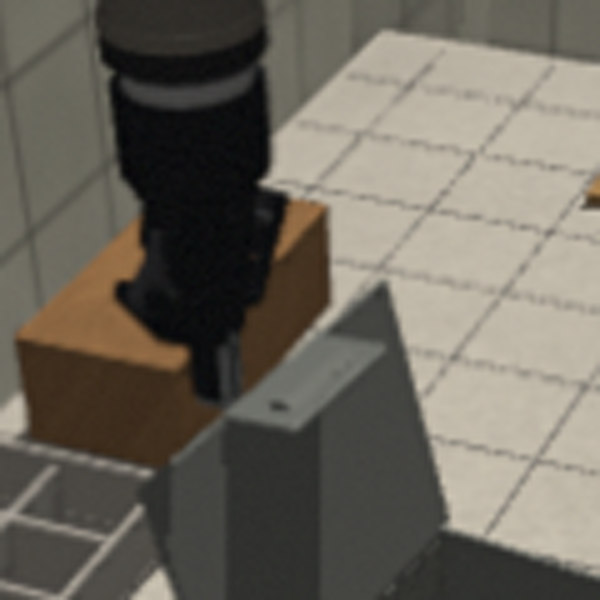

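```bash
python3 -m handwheel '{"offset":[[-1.8,0,0],[-1.8,0,0],[-1.8,-0.3,0],[-1.8,0,0],[-1.8,0,0]],"delta_rot":[[0,0,0],[0,0,0],[0,0,0],[0,0,0],[0,0,0]],"gripper":[-1,-1,-1,-1,-1]}';python3 - <<'E'
from plan import *
from model import *
p,M=st(); print(((p-BC)@R.from_euler('z',-BY).as_matrix().T*1000).round(1))
crop("side",190,20,330,160,4.2,"c2s")
E
```

```text
time: 15.1
ee_pos: [0.5798, -0.0831, 0.2213]
tool_rot: [-0.705, 0.707, -0.038, 0.043]
ft_force: [0.4, 0.3, -1.2]
gripper_width: -0.0003
t 15.1 p [ 0.5798 -0.0831  0.2213] F [ 0.4  0.3 -1.2] w -0.0003
[ 65.6   1.1 221.3]
```

View pics/c2s.png

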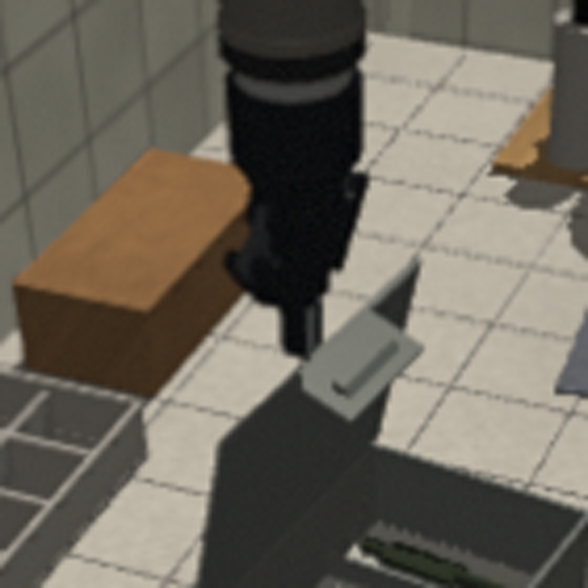

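```bash
python3 -m handwheel '{"offset":[[-1.8,1.0,0],[-1.6,0.8,0],[-1.8,1.0,0],[-1.4,1.3,0],[-1.4,1.3,0]],"delta_rot":[[0,0,0],[0,0,0],[0,0,0],[0,0,0],[0,0,0]],"gripper":[-1,-1,-1,-1,-1]}';python3 - <<'E'
from plan import *
from model import *
p,M=st(); print(((p-BC)@R.from_euler('z',-BY).as_matrix().T*1000).round(1))
crop("side",190,40,350,200,3.7,"c3s")
E
```

```text
time: 15.78
ee_pos: [0.5016, -0.0742, 0.1661]
tool_rot: [-0.705, 0.707, -0.038, 0.043]
ft_force: [1.5, -0.1, 0.5]
gripper_width: 0.0
t 15.78 p [ 0.5016 -0.0742  0.1661] F [ 1.5 -0.1  0.5] w 0.0
[-13.1   1.  166.1]
```

View pics/c3s.png

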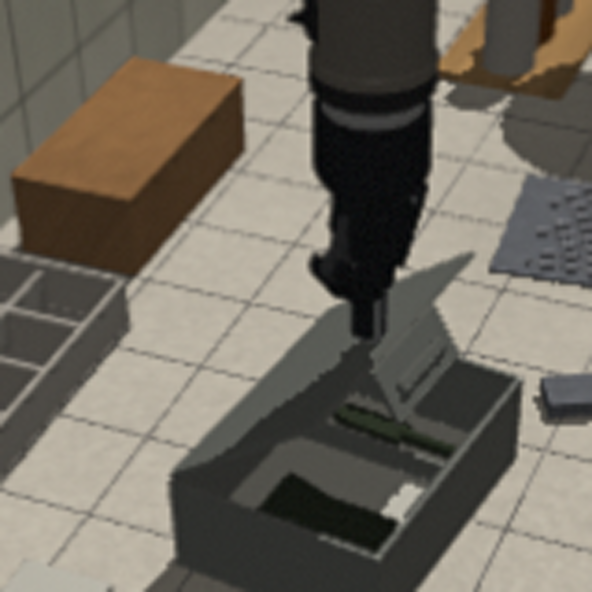

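```bash
python3 -m handwheel '{"offset":[[-0.6,0.9,0],[-0.5,0.9,0],[0,0,0]],"delta_rot":[[0,0,0],[0,0,0],[0,0,0]],"gripper":[-1,-1,-1]}';python3 - <<'E'
from plan import *
from model import *
p,M=st(); print(((p-BC)@R.from_euler('z',-BY).as_matrix().T*1000).round(1))
crop("side",225,90,345,210,5,"c4s")
for th in (.4,.45,.5):
  for tb in (1.4,1.5,1.6,1.7): q=lidpts(th,tb)[0]; print(th,tb,proj("side",q[[-1,-7,14,0]]).round(1).tolist())
E
```

```text
time: 16.2
ee_pos: [0.4882, -0.0723, 0.1447]
tool_rot: [0.706, -0.706, 0.041, -0.04]
ft_force: [0.6, 0.2, 0.6]
gripper_width: 0.0001
t 16.2 p [ 0.4882 -0.0723  0.1447] F [0.6 0.2 0.6] w 0.0001
[-26.6   1.3 144.7]
0.4 1.4 [[304.3, 166.4], [319.5, 147.1], [282.6, 167.8], [323.1, 119.3]]
0.4 1.5 [[302.9, 166.6], [318.1, 147.3], [282.6, 167.8], [323.1, 119.3]]
0.4 1.6 [[301.4, 166.7], [316.7, 147.4], [282.6, 167.8], [323.1, 119.3]]
0.4 1.7 [[299.9, 166.6], [315.2, 147.4], [282.6, 167.8], [323.1, 119.3]]
0.45 1.4 [[304.0, 163.8], [319.2, 144.5], [281.4, 165.2], [322.2, 116.8]]
0.45 1.5 [[302.6, 164.1], [317.9, 144.8], [281.4, 165.2], [322.2, 116.8]]
0.45 1.6 [[301.2, 164.2], [316.5, 145.0], [281.4, 165.2], [322.2, 116.8]]
0.45 1.7 [[299.7, 164.2], [315.0, 145.0], [281.4, 165.2], [322.2, 116.8]]
0.5 1.4 [[303.5, 161.1], [318.8, 141.9], [280.1, 162.6], [321.2, 114.4]]
0.5 1.5 [[302.1, 161.5], [317.5, 142.3], [280.1, 162.6], [321.2, 114.4]]
0.5 1.6 [[300.7, 161.7], [316.1, 142.5], [280.1, 162.6], [321.2, 114.4]]
0.5 1.7 [[299.3, 161.8], [314.7, 142.6], [280.1, 162.6], [321.2, 114.4]]
```

View pics/c4s.png

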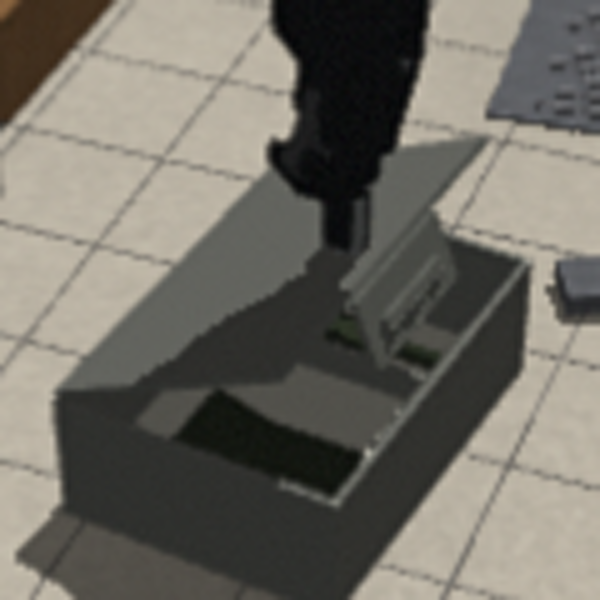

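```bash
python3 -m handwheel '{"offset":[[-0.8,0.8,0],[-0.6,0.9,0],[-0.4,0.9,0],[-0.4,0.9,0],[0,0,0]],"delta_rot":[[0,0,0],[0,0,0],[0,0,0],[0,0,0],[0,0,0]],"gripper":[-1,-1,-1,-1,-1]}';python3 - <<'E'
from plan import *
from model import *
p,M=st(); print(((p-BC)@R.from_euler('z',-BY).as_matrix().T*1000).round(1))
crop("side",225,90,345,210,5,"c5s")
E
```

```text
time: 16.88
ee_pos: [0.4653, -0.0695, 0.109]
tool_rot: [0.706, -0.706, 0.042, -0.04]
ft_force: [1.2, 0.2, -0.0]
gripper_width: 0.0001
t 16.88 p [ 0.4653 -0.0695  0.109 ] F [ 1.2  0.2 -0. ] w 0.0001
[-49.7   1.5 109. ]
```

View pics/c5s.png

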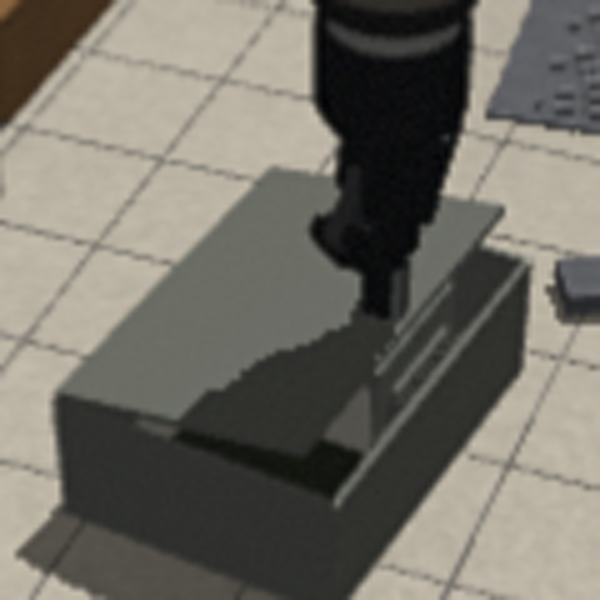

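The tab is inside the front rim (ridge line at crop (425,355)). Pressing home.

```bash
python3 -m handwheel '{"offset":[[0,0.6,0],[0,0.5,0],[0,0.4,0],[0,0,0]],"delta_rot":[[0,0,0],[0,0,0],[0,0,0],[0,0,0]],"gripper":[-1,-1,-1,-1]}'; python3 -m handwheel '{"offset":[[0,0.3,0],[0,0,0]],"delta_rot":[[0,0,0],[0,0,0]],"gripper":[-1,-1]}';python3 - <<'E'
from plan import *
crop("side",225,90,345,210,5,"c6s")
E
```

```text
time: 17.42
ee_pos: [0.4663, -0.0697, 0.0945]
tool_rot: [0.706, -0.706, 0.041, -0.04]
ft_force: [-0.4, -0.7, 0.3]
gripper_width: 0.0
time: 17.68
ee_pos: [0.4666, -0.0698, 0.0918]
tool_rot: [-0.706, 0.706, -0.041, 0.041]
ft_force: [-0.0, 0.1, 1.1]
gripper_width: -0.0003
```

View pics/c6s.png

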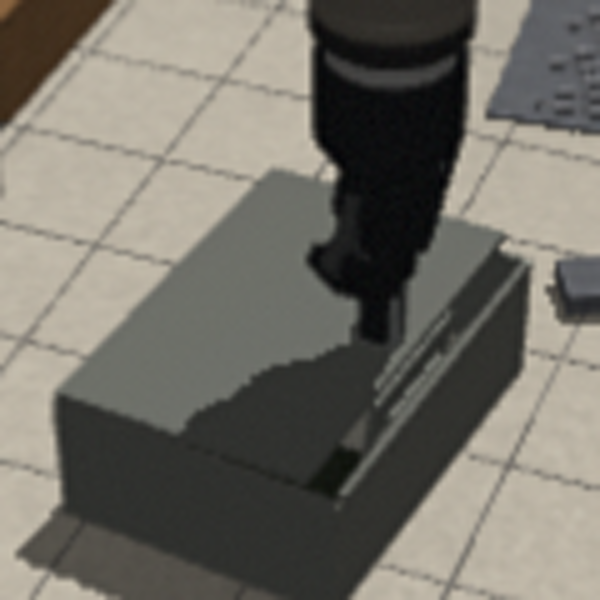

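```bash
for i in 1; do python3 -m handwheel '{"offset":[[0,0.2,0],[0,0,0]],"delta_rot":[[0,0,0],[0,0,0]],"gripper":[-1,-1]}'; done; python3 -m handwheel '{"offset":[[0,0.2,0],[0,0,0]],"delta_rot":[[0,0,0],[0,0,0]],"gripper":[-1,-1]}';  python3 -m handwheel '{"offset":[[0,0.1,0],[0,0,0]],"delta_rot":[[0,0,0],[0,0,0]],"gripper":[-1,-1]}'
```

```text
time: 17.98
ee_pos: [0.4666, -0.0698, 0.0899]
tool_rot: [-0.706, 0.706, -0.041, 0.041]
ft_force: [-0.1, -0.4, 0.1]
gripper_width: -0.0002
time: 18.23
ee_pos: [0.4665, -0.0698, 0.0878]
tool_rot: [-0.706, 0.706, -0.041, 0.041]
ft_force: [-0.1, 0.7, 1.1]
gripper_width: -0.0002
time: 18.48
ee_pos: [0.4665, -0.0698, 0.087]
tool_rot: [-0.706, 0.706, -0.041, 0.041]
ft_force: [-2.4, 0.7, 4.2]
gripper_width: -0.0002
```

```bash
python3 -m handwheel '{"offset":[[0,0.1,0],[0,0,0]],"delta_rot":[[0,0,0],[0,0,0]],"gripper":[-1,-1]}';  python3 -m handwheel '{"offset":[[0,0.1,0],[0,0,0]],"delta_rot":[[0,0,0],[0,0,0]],"gripper":[-1,-1]}'
```

```text
time: 18.73
ee_pos: [0.4665, -0.0698, 0.0869]
tool_rot: [-0.706, 0.706, -0.04, 0.041]
ft_force: [-3.6, 2.2, 11.4]
gripper_width: -0.0003
time: 18.98
ee_pos: [0.4666, -0.0698, 0.0867]
tool_rot: [-0.706, 0.706, -0.04, 0.041]
ft_force: [-7.5, 1.3, 21.4]
gripper_width: -0.0001
```

```bash
python3 -m handwheel '{"offset":[[0,-0.3,0],[0,-0.5,0],[0,-3,0],[0,-4,0],[0,0,0]],"delta_rot":[[0,0,0],[0,0,0],[0,0,0],[0,0,0],[0,0,0]],"gripper":[-1,-1,-1,-1,-1]}';python3 - <<'E'
from plan import *
from model import *
st()
crop("side",225,90,345,210,5,"c7s"); crop("side",280,110,340,200,6.5,"c7z",lidpts(0.015,1.6)[0])
E
```

```text
time: 19.6
ee_pos: [0.4684, -0.0703, 0.1655]
tool_rot: [-0.705, 0.706, -0.038, 0.043]
ft_force: [0.1, -0.1, 0.2]
gripper_width: 0.0002
t 19.6 p [ 0.4684 -0.0703  0.1655] F [ 0.1 -0.1  0.2] w 0.0002
```

View pics/c7s.png

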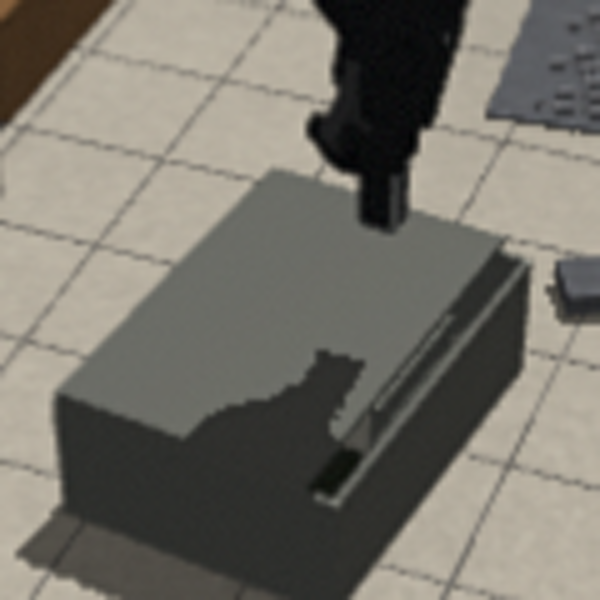

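View pics/c7z.png

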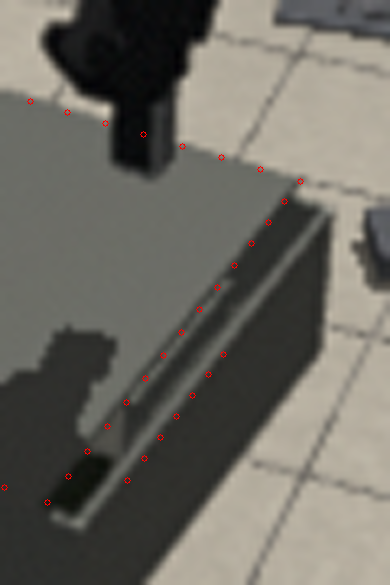

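The lid stayed shut when released and matches the 0.015 rad model. I'll clear the arm and check again.

```bash
python3 -m handwheel '{"offset":[[0,-5,0],[-4,-3,-3],[-4,0,-5],[-4,0,-5],[-2,0,-5]],"delta_rot":[[0,0,0],[0,0,0],[0,0,0],[0,0,0],[0,0,0]],"gripper":[-1,-1,-1,-1,-1]}';python3 -m handwheel '{"offset":[[0,0,-5],[0,0,-5],[0,0,-5],[0,0,0],[0,0,0]],"delta_rot":[[0,0,0],[0,0,0],[0,0,0],[0,0,0],[0,0,0]],"gripper":[-1,-1,-1,-1,-1]}';python3 - <<'E'
from plan import *
from model import *
st()
b=np.vstack([lidpts(0.015,1.6)[0][:-7]])
crop("side",120,60,350,340,2.1,"f1s",b); crop("top",150,60,490,330,2.2,"f1t",b)
E
```

```text
time: 20.32
ee_pos: [0.3069, -0.2307, 0.242]
tool_rot: [0.706, -0.705, 0.041, -0.04]
ft_force: [0.9, -1.1, 0.8]
gripper_width: 0.0003
time: 20.95
ee_pos: [0.2915, -0.3785, 0.2416]
tool_rot: [0.707, -0.705, 0.041, -0.04]
ft_force: [-0.2, 0.7, 0.1]
gripper_width: -0.0001
t 20.95 p [ 0.2915 -0.3785  0.2416] F [-0.2  0.7  0.1] w -0.0001
```

View pics/f1s.png

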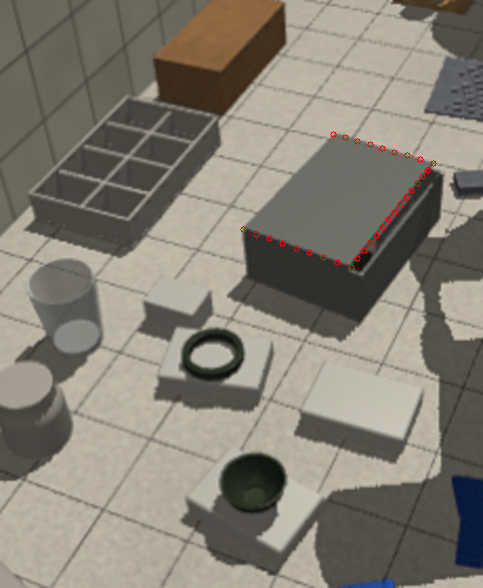

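View pics/f1t.png

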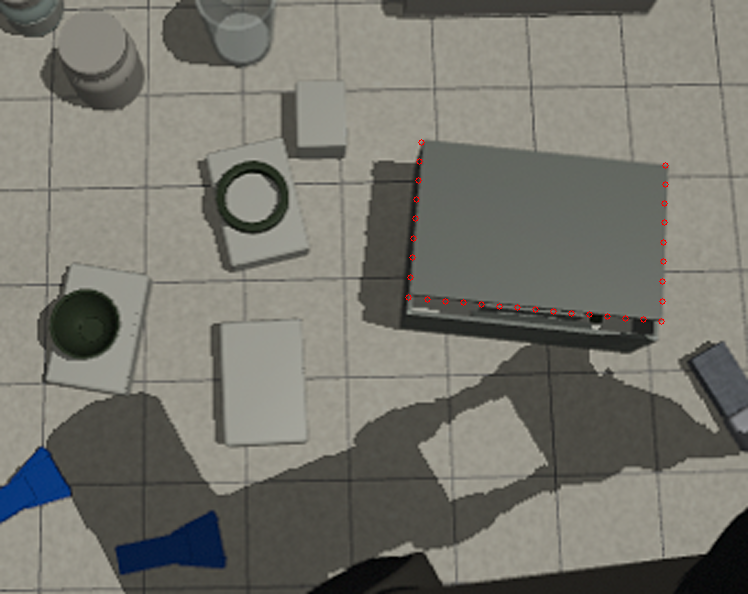

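Both views show the lid flat on the shut model with the arm clear, and the ring, bowl and pads undisturbed. Handing in.

```bash
python3 -c "
from station import ticket; print(ticket.sign_off())"
```

```text
the job is handed in; nothing more can be done
None
```

The bronze axe head is lying flat in the roomy compartment and the box is shut; I handed the job in at about 21 s of the 58 s allowed.

- **Axe:** My first grip landed on the flared end because I had one tool direction reversed. I reopened without visibly moving the axe, gripped it across the butt and set it down gently (about 6 N).
- **Tab and lid:** I pressed the tab past square from above and it sprang back to about 1.6 rad, which also leaned the lid back slightly. I then swung the lid over, saw in the camera that the tab was inside the front rim, and pressed it home. The last step of that press reached about 21 N vertically, more than the 8 N needed, because the lid was already on its stop.
- **Last checks:** More than a second after release, with the arm clear, both cameras showed the lid flat, matching the shut position (about 0.015 rad). The bronze ring, the bowl and the blue look-alikes appeared to be where they were. I could not see the catch under the lip directly. I take it as clicked because the lid stayed down on its own. No check failed.

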